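Tighten the press nut with a turning bar

ROBOT

A 6-joint arm with a two-finger parallel gripper is mounted at the origin on the work surface; the furniture and walls round the work are solid. World frame = base frame: x ahead of the robot, y to its left, z up, the work surface at z = 0. Lengths are in m, angles in degrees, forces in N, time in s.
With the tool pointing down it reaches from about 0.4 to 0.825 m from the base axis. Payload 7 kg.
Tool frame: the origin (TCP) lies midway between the tips of the shut fingers; the grasp point (between the pads) lies ctrl.tcp_to_grasp behind it (ctrl.tcp_to_grasp is the distance from the TCP to the grasp point, in m); y points along the fingers, z is the direction in which the jaws open and shut, and the axes are right-handed (so a half turn about y gives the same grasp; the last joint's range is limited). The gripper opens to 88 mm and grips with 3 to 60 N. Pads are 19 mm wide; open, the fingers measure 130 mm over their backs; the gripper's body (78 mm by 193 mm) begins 47 mm behind the grasp point.
Start: joints at [-57.519, 20.546, 0.682, 0, -70.136, -16.507], TCP at [0.186, -0.649, 0.227] pointing down, gripper open.
Joint ranges: [-176.03, 176.03], [-82.01, 121.73], [-58.28, 71.71], [-173.87, 95.51], [-174.79, -0.11], [-173.66, 173.66]. Speed limits (degrees/s): [136.94, 136.94, 172.46, 180, 180, 180].

INTERFACE

Orientations are given as [roll, pitch, yaw] about the fixed x, y, z axes, in that order (R = Rz(yaw) Ry(pitch) Rx(roll)).
In Python, from plant import ctrl, snapshot, silhouettes gives the robot as it stands.
- The arm moves only by the shell command python3 -m pendant 'ROWS'. ROWS is JSON, a list that holds one entry, the list of rows, each a list of 7 numbers: the shift along the tool's x, y, z in cm, then the turn, a rotation vector about the tool's x, y, z in degrees, then the opening, from 0 (shut) to 1 (fully open). In form: [[[x, y, z, rx, ry, rz, hand], ...]]. A call has 1 to 12 rows; each row shifts and turns the commanded pose from where the row before left it, along the tool's axes as they then stand; what a row does not reach is not made up. A row lasts 1/12 s, in which the tool goes at most 41.7 mm and 7.16 degrees, less where a joint would pass 70% of its speed; a pose out of reach is approached as far as the arm can. A call with a gripper value outside its range is refused whole. The fingers move at their own pace and stop on an object; the grip force is fixed at half the most. Time passes only in rows, so rows that do not move let the fingers close. It gives the time, the measured TCP pose, the force and the opening at its end, in the units of the state.
- ctrl.get_obs(): the state, without advancing time (a new reading comes with each control period).
- snapshot(name): name is "side" or "top"; returns a dict with "image" (420x560x3 uint8, red, green, blue), "camera_matrix" (3x3 intrinsics, pixels), "dist_coeffs" ([k1, k2, p1, p2, k3] as OpenCV has them; the pictures are not rectified), "eye" and "orientation" of the camera in the world. Camera axes: x right, y down, z forward; pixel columns grow to the right and rows downward; lengths in m; the calibration is good to about 2 mm. A picture is of the moment at which its call begins. There is no depth.
- ctrl.close_job(): hands the job in, once; it reports no verdict.
Trained networks look in a picture, given as the dict that the camera call returned (one of the last four; its "shot" number tells which), for a name from the list of things; names that differ only in an ending like _2 or _b are one class to them, and where a whole thing is asked for, a point or a joint stands for the part that bears it (a point fixed in the world has none). Each returns a list of dicts, best first, with "confidence" (0 to 1); they miss things now and then, are a little off and sometimes report something else, mostly with a low value. They report only what shows in the picture. A call takes as long as a camera call. They do not tell look-alikes from the thing itself.
- silhouettes(picture, thing): "mask" (420x560 bool, what is visible of it) and "bbox" ([left, top, width, height] in pixels, round what is visible of it).
The state is a dict: "clock": time; "joint_pos": joint angles; "qvel": joint speeds; "tau": joint torques, N m; "tool_pos": TCP position; "orientation": TCP orientation; "force": force on the tool from outside, world axes, zero at the start; "moment": the same for the moment, N m; "opening": finger opening in m.
Only numpy, scipy, OpenCV 4.12 (cv2) and the standard library are available. Lean on these libraries where they do the work, as an engineer would, in place of code of your own. Each camera call takes 0.05 s, during which the arm holds its last target.

TASK

Close up the small wooden press: push the rod of the turning bar into a side hole of the round steel nut and swing it clockwise (seen from above), then draw it out, move it to another hole and swing again, using at least two holes in turn, until the nut is firmly hand-tight on the press board, but not forced. Turn the nut only with the bar, never with the gripper on the nut itself, then lay the bar flat on the table clear of the press. Leave the glasses and the jam jar where they stand.

Things in the scene. Friction and masses are not known exactly. Their poses are not given: they have to be found in the camera images.
- press: The press, fixed to the table: a wooden foot board 156 x 156 mm, on it a square slatted box 110 x 110 mm with its rim 78 mm above the table, and in the middle an upright steel screw spindle, 17 mm thick, its top 165 mm above the table. Origin: on the table under the spindle's axis; z up, x and y along the box's sides.
- board: Loose square press board, wood, 110 x 110 x 16 mm, lying on the rim of the press box with the spindle through its middle hole; cleats below keep it from turning. Origin: centre of its underside, z up; its top face is 16 mm above that (94 mm above the table).
- nut: Round steel nut on the spindle, 70 mm across, with six square holes 13 x 13 mm in its side, 60 degrees apart, level, pointing at the axis, mouths slightly widened, from radius 35 to 15 mm (spindle at radius 8). Origin: on the axis at mid height of the holes, z up; one hole opens along its x axis. The drum reaches 14.5 mm above and below the origin. Clockwise from above it sinks 10 mm per full turn, holes and all.
- nut_foot (a point): Point 26.5 mm below the nut's origin, where the underside of its dark sprung washer (52 mm across) is to within 1 mm: the washer is worn, so feel when it meets the board, after 0.15 to 0.45 turn. Running free the nut takes 0.06 N m; once the washer bears on the board, torque rises by 0.01 N m per degree. Hand-tight: about 0.35 N m; over 0.5 it is forced. A stiffly held bar bears on the hole's mouth, so 0.35 N m is felt as up to 12 N. It stays as left.
- bar_grip (a point): Centre of the turning bar's handle, and its frame. The bar lies on the table: a square dark wooden handle 90 mm long, 22 x 22 mm thick, with a round steel rod 10 mm in diameter with a round end sticking 50 mm out of one end, on the handle's centre line. x points along the bar to the rod's end, z up. 140 g. 11 mm above the underside of the handle.
- bar_tip (a point): The round end of the bar's rod, on its centre line, 95 mm from the handle's centre.
- jam_jar: Jam jar, 60 mm across, 85 mm high, bystander; origin at the centre of its underside.
- shot_glass: Small clear glass, 46 mm across, 57 mm high, bystander; origin at the centre of its underside.
- tumbler: Tall clear glass, 70 mm across, 117 mm high, bystander; origin at the centre of its underside.
There are look-alikes about, which are no part of the job. Of the things shaped like the part that bears bar_grip, the dark wooden one is meant.

How it is judged:
By the outcome, as a careful person would: the job done as asked, in the order asked, and still so for the second after the job is handed in, with the robot touching nothing.
It also fails if it takes over 72 s, if anything falls off the work surface, if the arm or the gripper's body presses on something with over 40 N, if the wrist force passes 120 N, or if a joint passes its speed limit or range.

## Working session

There is one attempt and no reset: what is moved stays moved. The work goes in short steps, Python scripts to look and compute and a shell command to move; the robot and the scene stay as the last step left them, time stands still between calls to the robot, and variables do not carry over. Pictures are saved under pics/ and viewed, and the job is handed in when it is done.

```bash
ls; mkdir -p pics; cat > h.py <<'E'
import numpy as np, cv2
from scipy.spatial.transform import Rotation as R
from plant import ctrl, snapshot, silhouettes
E
python3 - <<'E'
from h import *
print(ctrl.get_obs(), ctrl.tcp_to_grasp)
for n in ("side","top"):
    s=snapshot(n); cv2.imwrite(f"pics/a_{n}.png",s["image"][:,:,::-1])
    print(n,s["camera_matrix"],s["dist_coeffs"],s["eye"],s["orientation"])
    for t in ("press","board","nut","bar_grip","jam_jar","shot_glass","tumbler"):
        print(t,[(round(d["confidence"],2),d["bbox"]) for d in silhouettes(s,t)])
E
```

```text
pics
{'clock': 0.0, 'joint_pos': array([-5.75179321e+01,  2.05908939e+01,  6.33142844e-01, -1.89704098e-02,
       -7.01365072e+01, -1.65061886e+01]), 'qvel': array([ 0.12530277, -0.04625919, -0.00740762, -0.10554544,  0.00146555,
        0.01440143]), 'tau': array([-2.29733712e-03, -5.82719493e+01,  2.93039292e+01,  6.99709520e+00,
        6.66759574e-03, -1.18232870e-04]), 'tool_pos': array([ 0.18560184, -0.64846439,  0.22562763]), 'orientation': array([-8.99045591e+01,  9.68452388e-03,  1.59694269e+01]), 'force': array([ 0.29158792, -0.60377584,  0.10758297]), 'moment': array([-0.00527004,  0.02709968, -0.04025808]), 'opening': 0.08724062452722971} 0.0188
side [[460.69252875   0.         277.20472653]
 [  0.         460.69252875 205.07700277]
 [  0.           0.           1.        ]] [-0.04794087  0.          0.          0.          0.        ] [0.26957099 0.90156609 0.82751318] [-126.53899213    0.91687752 -170.32750217]
press [(0.56, [186.2, 190.8, 71.9, 71.9])]
board [(0.6, [193.3, 205.8, 54.0, 32.2])]
nut [(0.8, [203.8, 196.0, 30.8, 25.6])]
bar_grip [(0.88, [315.9, 203.0, 47.7, 10.9]), (0.67, [252.6, 194.0, 38.9, 16.1]), (0.6, [323.0, 303.4, 26.0, 53.3])]
jam_jar [(0.56, [175.5, 286.5, 32.4, 40.2])]
shot_glass [(0.57, [258.7, 275.8, 22.2, 34.6]), (0.26, [205.0, 195.0, 29.7, 26.3])]
tumbler [(0.77, [301.2, 147.6, 23.5, 40.6])]
top [[546.27428191   0.         276.07874621]
 [  0.         546.27428191 210.92620016]
 [  0.           0.           1.        ]] [-0.05608473  0.          0.          0.          0.        ] [ 0.18570638 -0.04232356  1.44183587] [-1.70057626e+02 -9.88540710e-02 -9.15441852e+01]
press [(0.79, [229.8, 130.7, 60.8, 53.8])]
board [(0.76, [237.4, 127.5, 42.1, 42.9])]
nut [(0.77, [244.5, 132.1, 27.4, 29.6])]
bar_grip [(0.74, [142.4, 260.7, 44.2, 32.3]), (0.66, [317.6, 170.1, 32.5, 41.9])]
jam_jar []
shot_glass [(0.69, [177.5, 205.3, 17.4, 16.5])]
tumbler [(0.57, [372.5, 207.4, 30.4, 32.0])]
```

View pics/a_side.png

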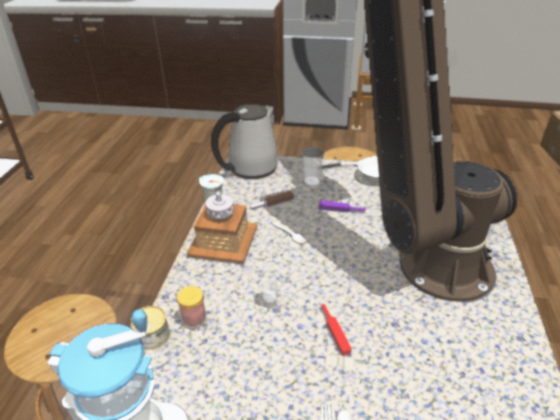

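View pics/a_top.png

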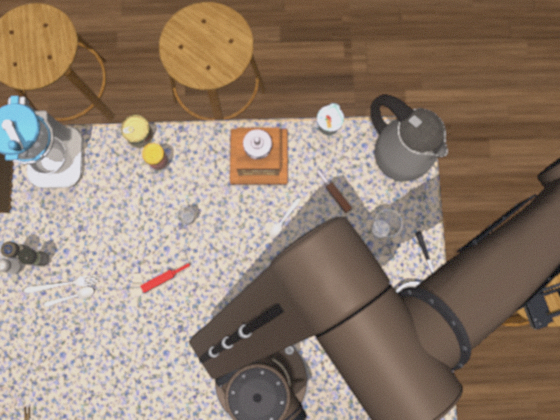

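Candidates for the bar: the brown one at side (272,200) / top (336,192), the red one at side (336,330) / top (165,279), and the purple one at side (342,207), hidden in top. By the description (dark wooden handle) it is the brown one. I'll check it in a close crop and measure.

```bash
cat >> h.py <<'E'
def Rm(o): return R.from_euler('xyz',o,degrees=True)
def unproj(s,uv,z):
    p=cv2.undistortPoints(np.array([[uv]],float),s["camera_matrix"],np.array(s["dist_coeffs"]))[0,0]
    d=Rm(s["orientation"]).apply([p[0],p[1],1]); e=np.array(s["eye"]); return e+d*(z-e[2])/d[2]
def proj(s,P):
    c=Rm(s["orientation"]).inv().apply(np.atleast_2d(P)-np.array(s["eye"]))
    return cv2.projectPoints(c.reshape(-1,1,3),np.zeros(3),np.zeros(3),s["camera_matrix"],np.array(s["dist_coeffs"]))[0][:,0]
def crop(s,x,y,w,h,k,name,pts=None):
    im=s["image"][y:y+h,x:x+w,::-1]; im=cv2.resize(im,None,fx=k,fy=k,interpolation=cv2.INTER_CUBIC)
    if pts is not None:
        for u,v in proj(s,pts): cv2.circle(im,(int((u+.5-x)*k),int((v+.5-y)*k)),2,(0,255,0),-1)
    cv2.imwrite(name,im)
E
python3 - <<'E'
from h import *
for n in ("side","top"):
    s=snapshot(n)
    if n=="side":
        crop(s,180,160,130,110,6,"pics/b_side.png")
    else: crop(s,220,115,140,110,5,"pics/b_top.png")
    for t,z in (("nut",.12),("bar_grip",.011),("jam_jar",.04),("shot_glass",.028),("tumbler",.06),("board",.094),("press",.04)):
        for d in silhouettes(s,t):
            m=d["mask"]; v,u=np.nonzero(m); c=(u.mean(),v.mean())
            rr=cv2.minAreaRect(np.c_[u,v].astype(np.float32))
            print(n,t,round(d["confidence"],2),np.round(c,1),np.round(unproj(s,c,z),4),len(u),rr)
E
```

```text
side nut 0.8 [219.8 207.8] [ 0.5851 -0.0046  0.12  ] 589 ((219.5, 207.5), (25.0, 29.0), 90.0)
side bar_grip 0.86 [336.7 333.3] [0.2617 0.2582 0.011 ] 510 ((334.6999816894531, 329.4000244140625), (55.90169906616211, 11.627553939819336), 63.43495178222656)
side bar_grip 0.67 [277.  199.5] [ 0.473  -0.2102  0.011 ] 287 ((273.75, 200.74998474121094), (8.854375839233398, 40.793373107910156), 71.56504821777344)
side bar_grip 0.59 [338.  206.9] [ 0.2884 -0.2002  0.011 ] 358 ((342.3663635253906, 207.33663940429688), (47.562774658203125, 9.552356719970703), 5.7105937004089355)
side jam_jar 0.65 [191.6 306.7] [0.5855 0.2587 0.04  ] 1018 ((191.63514709472656, 307.31085205078125), (43.89453125, 26.797033309936523), 80.53767395019531)
side shot_glass 0.75 [269.5 292.4] [0.4239 0.1787 0.028 ] 479 ((269.5, 293.0), (28.0, 19.0), 90.0)
side tumbler 0.72 [311.9 166.8] [ 0.3817 -0.3331  0.06  ] 699 ((312.5, 168.0), (38.0, 21.0), 90.0)
side board 0.77 [221.  222.2] [0.5773 0.021  0.094 ] 905 ((219.5, 219.5), (29.0, 51.0), 90.0)
side press 0.6 [223.4 234.4] [0.58   0.0059 0.04  ] 2336 ((225.2020111083984
[... 479 characters left out ...]
4), 52.43141174316406)
top jam_jar 0.79 [154.6 156.8] [0.586  0.2675 0.04  ] 542 ((154.75001525878906, 156.75001525878906), (28.991374969482422, 21.21320343017578), 45.0)
top shot_glass 0.84 [185.9 215.1] [0.4285 0.1858 0.028 ] 271 ((186.25, 215.25001525878906), (19.091880798339844, 16.970561981201172), 45.0)
top tumbler 0.79 [385.8 224.1] [ 0.386  -0.3316  0.06  ] 759 ((386.0, 223.5), (29.0, 32.0), 90.0)
top tumbler 0.21 [257.5 143.9] [ 0.6078 -0.0072  0.06  ] 624 ((257.5, 143.5), (29.0, 27.0), 90.0)
top board 0.78 [258.4 150.8] [ 0.5791 -0.0101  0.094 ] 1198 ((258.0, 148.5), (41.0, 42.0), 90.0)
top press 0.83 [258.8 158.8] [ 0.5727 -0.0094  0.04  ] 1973 ((258.5, 156.0), (54.0, 57.0), 90.0)
```

View pics/b_side.png

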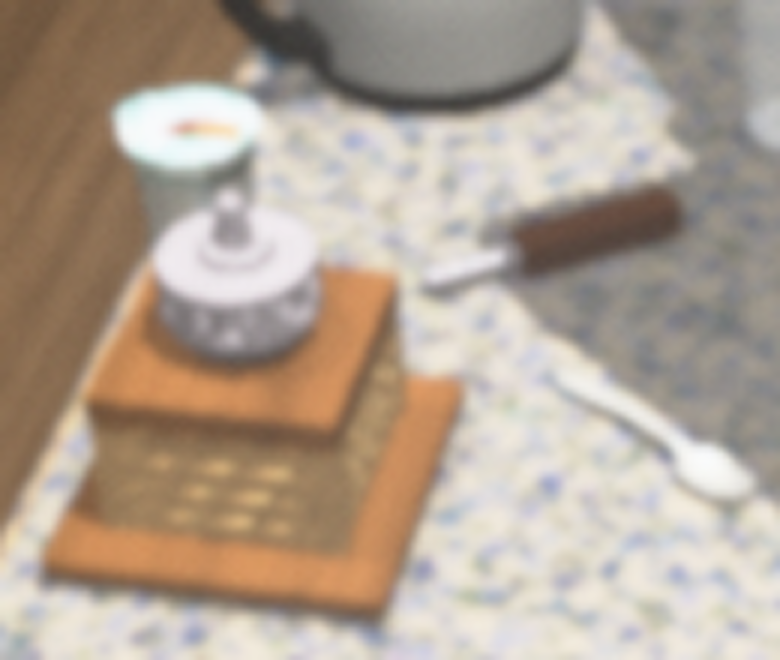

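View pics/b_top.png

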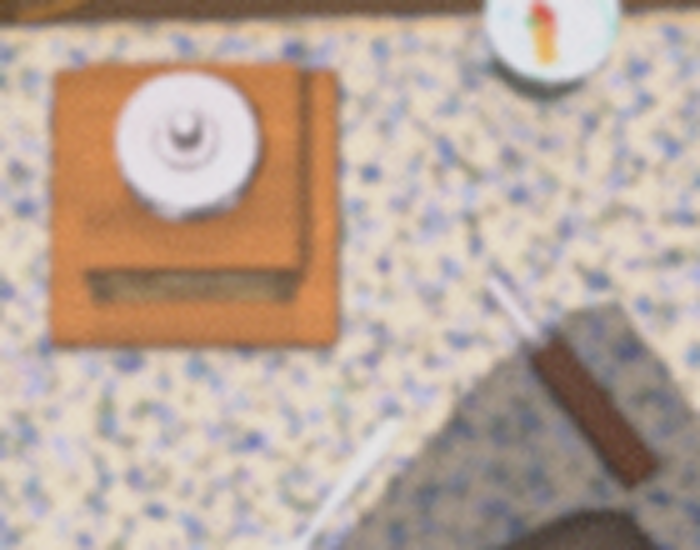

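The crops show a brown handle with a steel rod, the rod tip at side crop (430,287) / top crop (492,280). That is the right bar. Next I'll fit the bar and press poses in both views.

```bash
cat > cap.py <<'E'
from h import *
import pickle,sys
tag=sys.argv[1]; n=int(sys.argv[2])
out={}
for c in ("side","top"):
    L=[snapshot(c) for _ in range(n)]
    s=dict(L[0]); s["image"]=np.mean([l["image"].astype(float) for l in L],0); out[c]=s
    print(c,np.std([l["image"][200,200] for l in L],0))
pickle.dump(out,open(f"{tag}.pkl","wb"))
E
python3 cap.py s0 4
cat > fitbar.py <<'E'
from h import *
import pickle,sys
from scipy.optimize import least_squares
S=pickle.load(open(sys.argv[1]+".pkl","rb"))
x0=np.array(eval(sys.argv[2]))
K=4
def render(s,polys,box):
    x,y,w,h=box; im=np.zeros((h*K,w*K),np.uint8)
    for P in polys:
        q=(proj(s,P)-[x,y]+.5)*K-.5
        cv2.fillConvexPoly(im,np.round(cv2.convexHull(q.astype(np.float32))*16).astype(np.int32),255,shift=4)
    im=cv2.GaussianBlur(im.astype(np.float32)/255,(0,0),0.9*K)
    return cv2.resize(im,(w,h),interpolation=cv2.INTER_AREA)
def handle(p,z=.011):
    c,s_=np.cos(p[2]),np.sin(p[2]); P=[]
    for a in(-.045,.045):
        for b in(-.011,.011):
            for zz in(-.011,.011): P.append([p[0]+c*a-s_*b,p[1]+s_*a+c*b,z+zz])
    return np.array(P)
if __name__=="__main__":
  boxes={}; tgt={}
  for n,s in S.items():
    u=proj(s,[[x0[0],x0[1],.011]])[0]; boxes[n]=(int(u[0])-38,int(u[1])-30,76,60)
    x,y,w,h=boxes[n]; I=s["image"][y:y+h,x:x+w]
    # brownness: red minus blue relative
    br=(I[...,0]-I[...,2])
    rel=I.sum(2)
    t=np.clip((br/np.maximum(rel,1))/0.2,-.5,1.0)   # brown handle
    tgt[n]=t; cv2.imwrite(f"pics/t_{n}.png",cv2.resize(np.clip(t*255,0,255).astype(np.uint8),None,fx=6,fy=6))
  def res(p):
    r=[]
    for n,s in S.items():
        m=render(s,[handle(p)],boxes[n]).ravel(); t=tgt[n].ravel()
        A=np.c_[m,np.ones_like(m)]; k=np.linalg.lstsq(A,t,rcond=None)[0]; r.append(A@k-t)
    return np.concatenate(r)
  f=least_squares(res,x0,diff_step=2e-3,x_scale=[.002,.002,.03])
  p=f.x; print("bar",p[:2],np.degrees(p[2]),f.cost, least_squares(res,x0,diff_step=2e-3).cost)
  d=np.array([np.cos(p[2]),np.sin(p[2]),0]); tip=np.r_[p[:2],.011]+d*.095; print("tip",tip)
  for n,s in S.items():
    x,y,w,h=boxes[n]; s["image"]=s["image"].astype(np.uint8)
    crop(s,x,y,w,h,8,f"pics/{sys.argv[1]}_bar_{n}.png",np.vstack([handle(p),[tip,tip-.05*d]]))
E
python3 fitbar.py s0 "[.477,-.212,.75]"
```

```text
side [0.70710678 0.70710678 0.4330127 ]
top [0.70710678 2.16506351 0.4330127 ]
bar [ 0.46865492 -0.21993965] 42.24131105950151 160.0852010454779 160.0852010454779
tip [ 0.53898533 -0.15607547  0.011     ]
```

```bash
python3 -c "
import cv2,numpy as np
a=cv2.imread('pics/s0_bar_side.png');b=cv2.imread('pics/s0_bar_top.png');c=cv2.imread('pics/t_side.png');d=cv2.imread('pics/t_top.png')
f=lambda i:cv2.resize(i,(390,290))
cv2.imwrite('pics/m1.png',np.vstack([np.hstack([f(a),f(b)]),np.hstack([f(c),f(d)])]))"
```

```text
(no output)
```

View pics/m1.png

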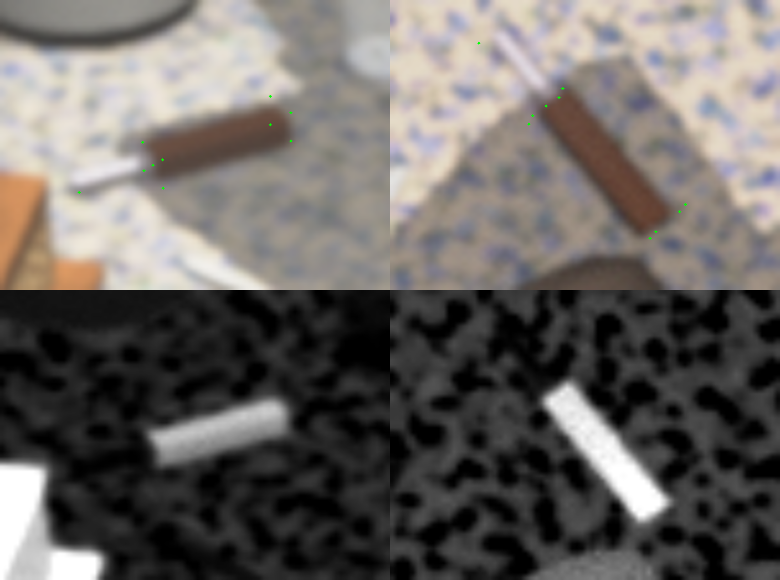

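The orange press in the side view pulls the fit off. I'll mask it out by brightness.

```bash
sed -i 's|^    tgt\[n\]=t; |    t[(rel>300)]=0.03; t[cv2.blur(rel,(5,5))<60]=0.03\n    t=np.where(t>.25,t,0.03); cc=cv2.connectedComponentsWithStats((t>.25).astype(np.uint8)); k=[i for i in range(1,cc[0]) if 150<cc[2][i,4]]; k=sorted(k,key=lambda i:np.hypot(*(cc[3][i]-[38,30])))[0]; t=np.where(cv2.dilate((cc[1]==k).astype(np.uint8),np.ones((3,3)))>0,t,.0)\n&|' fitbar.py
python3 fitbar.py s0 "[.477,-.212,.75]"
python3 -c "
import cv2,numpy as np
a=cv2.imread('pics/s0_bar_side.png');b=cv2.imread('pics/s0_bar_top.png');c=cv2.imread('pics/t_side.png');d=cv2.imread('pics/t_top.png')
f=lambda i:cv2.resize(i,(390,290))
cv2.imwrite('pics/m2.png',np.vstack([np.hstack([f(a),f(b)]),np.hstack([f(c),f(d)])]))"
```

```text
bar [ 0.46919316 -0.21933549] 40.13849388975875 23.73813004754841 26.76846630244314
tip [ 0.54181956 -0.15809494  0.011     ]
```

View pics/m2.png

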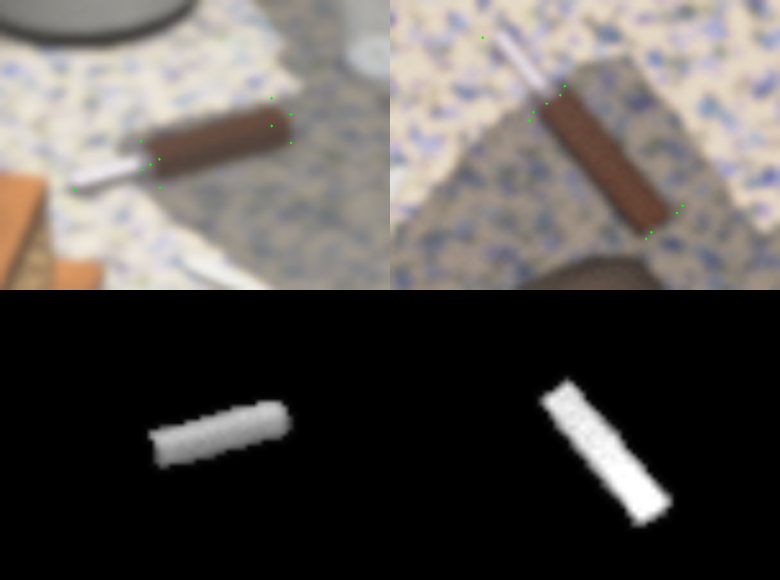

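```bash
python3 - <<'E'
s=open('fitbar.py').read()
s=s.replace("  f=least_squares(res,x0,diff_step=2e-3,x_scale=[.002,.002,.03])\n","""  from scipy.optimize import minimize
  ALL=dict(S)
  for k in tgt: tgt[k]=(tgt[k]>.25).astype(float)
  for sel in (["side"],["top"],["side","top"]):
    S={k:ALL[k] for k in sel}
    f=minimize(lambda p:(res(p)**2).sum(),x0,method="Nelder-Mead",options=dict(initial_simplex=[x0,x0+[.01,0,0],x0+[0,.01,0],x0+[0,0,.1]],xatol=1e-5,fatol=1e-4))
    print(sel,f.x[:2],np.degrees(f.x[2]),f.fun)
  S=ALL
""").replace(",f.cost, least_squares(res,x0,diff_step=2e-3).cost","")
open('fitbar.py','w').write(s)
E
python3 fitbar.py s0 "[.477,-.212,.75]"
python3 -c "
import cv2,numpy as np
a=cv2.imread('pics/s0_bar_side.png');b=cv2.imread('pics/s0_bar_top.png')
f=lambda i:cv2.resize(i,(390,290))
cv2.imwrite('pics/m3.png',np.vstack([np.hstack([f(a),f(b)])]))"
```

```text
['side'] [ 0.46614636 -0.21935839] 42.297921417422344 45.007114691793745
['top'] [ 0.46865148 -0.21946269] 34.07484151656993 29.00116067087425
['side', 'top'] [ 0.46830097 -0.21929297] 35.61231156090493 74.75688648361843
bar [ 0.46830097 -0.21929297] 35.61231156090493
tip [ 0.54553366 -0.16397469  0.011     ]
```

View pics/m3.png

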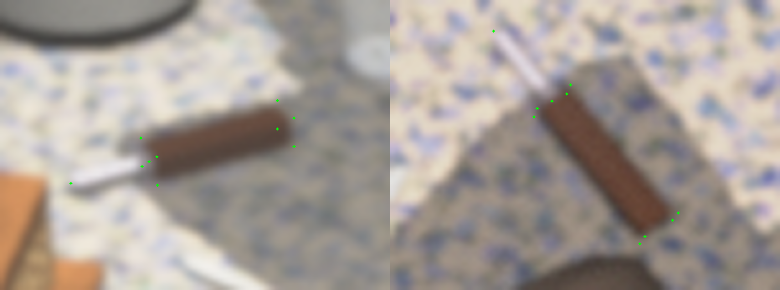

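```bash
python3 - <<'E'
from h import *
import pickle
S=pickle.load(open("s0.pkl","rb"))
o=[]
for n,(x,y,w,h) in dict(side=(195,185,50,50),top=(233,122,50,50)).items():
    im=S[n]["image"][y:y+h,x:x+w,::-1]; im=cv2.resize(im,None,fx=8,fy=8,interpolation=cv2.INTER_CUBIC)
    o.append(np.clip(im,0,255).astype(np.uint8))
cv2.imwrite("pics/n1.png",np.hstack(o))
E
```

```text
(no output)
```

View pics/n1.png

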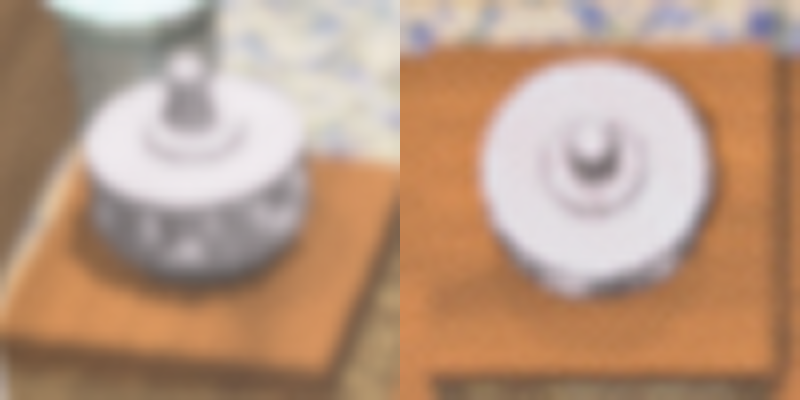

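```bash
cat > fitnut.py <<'E'
import sys
tag=sys.argv[1]
from fitbar import render
from h import *
import pickle
from scipy.optimize import minimize
S=pickle.load(open(tag+".pkl","rb"))
a=np.linspace(0,2*np.pi,72,endpoint=False)
def disc(p,r,z): return np.c_[p[0]+r*np.cos(a),p[1]+r*np.sin(a),np.full(72,z)]
boxes={};tgt={}
for n,s in S.items():
    u=proj(s,[[.587,-.007,.12]])[0]; b=(int(u[0])-25,int(u[1])-25,50,50); boxes[n]=b
    x,y,w,h=b; I=s["image"][y:y+h,x:x+w]
    sat=(I.max(2)-I.min(2)); m=((I.min(2)>165)).astype(np.uint8) if n=="side" else ((I.min(2)>150)).astype(np.uint8)
    if n=="side": m[sat>40]=0
    cc=cv2.connectedComponentsWithStats(m,connectivity=4); k=cc[1][25-5 if n=="side" else 22,22:28]
    tgt[n]=I
    np.save(f"I_{n}.npy",I)
def edges(n):
    # intensity-based: sum of gradient magnitude along disc edge
    pass
def mk(n):
    I=tgt[n]; L=I.min(2); return L
# fit: maximise mean radial gradient of min-channel along projected rim (z top) in both views
def sample(n,P):
    q=proj(S[n],P)-boxes[n][:2]; q=q.astype(np.float32)
    return cv2.remap(mk(n).astype(np.float32),q[:,:1].copy(),q[:,1:].copy(),cv2.INTER_CUBIC)[:,0]
def score(p,views=("side","top")):
    t=0
    for n in views:
        g=sample(n,disc(p,.0325,p[2]))-sample(n,disc(p,.0375,p[2]))
        t+=np.clip(g,-50,80).mean()
    return -t
for v in (("side","top"),):
    best=None
    for x0 in [(.587,-.007,.138),(.592,-.009,.138),(.587,-.012,.136)]:
        x0=np.array(x0)
        f=minimize(score,x0,args=(v,),method="Nelder-Mead",options=dict(initial_simplex=[x0,x0+[.004,0,0],x0+[0,.004,0],x0+[0,0,.004]],xatol=1e-5,fatol=1e-4))
        print(v,np.round(f.x,4),f.fun)
        if best is None or f.fun<best.fun: best=f
p=best.x
# with fixed top height, per view xy
for n in S:
    for z in (.138,):
        g=minimize(lambda q:score(np.r_[q,z],(n,)),p[:2],method="Nelder-Mead",options=dict(initial_simplex=[p[:2],p[:2]+[.004,0],p[:2]+[0,.004]],xatol=1e-5)); print(n,z,g.x,g.fun)
o=[]
for n,s in S.items():
    x,y,w,h=boxes[n]; im=np.clip(cv2.resize(tgt[n][:,:,::-1],None,fx=8,fy=8,interpolation=cv2.INTER_CUBIC),0,255).astype(np.uint8)
    for P in (disc(p,.035,p[2]),disc(p,.035,p[2]-.029),[[p[0],p[1],.165]],[[p[0]+i*.055,p[1]+j*.055,.094] for i in(-1,1) for j in (-1,1)]):
        for u,v in proj(s,P): cv2.circle(im,(int((u+.5-x)*8),int((v+.5-y)*8)),1,(0,255,0),-1)
    o.append(im)
cv2.imwrite(f"pics/{tag}_nutfit.png",np.hstack(o)); np.save("nut.npy",p)
E
sed -i 's|^S=pickle|if __name__=="__main__": S=pickle|; s|^x0=np.array(eval|if __name__=="__main__": x0=np.array(eval|' fitbar.py
python3 fitnut.py s0
```

```text
('side', 'top') [ 0.5873 -0.0068  0.1378] -118.23519897460938
('side', 'top') [ 0.5874 -0.007   0.1376] -118.25241088867188
('side', 'top') [ 0.5875 -0.0073  0.1373] -118.19569396972656
side 0.138 [ 0.58689209 -0.00640194] -42.267452239990234
top 0.138 [ 0.58785161 -0.00713484] -76.244384765625
```

View pics/s0_nutfit.png

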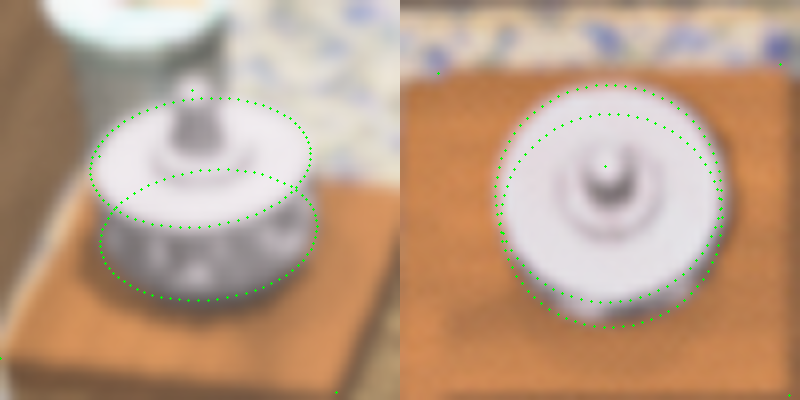

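The nut fits in both views: axis (0.5874, -0.0070), origin z about 0.123, which agrees with the given heights. Next I'll unwrap its side for the hole phase.

```bash
cat > phase.py <<'E'
import sys; tag=sys.argv[1]
from h import *
import pickle
S=pickle.load(open(tag+".pkl","rb")); p=np.array(eval(sys.argv[2])) # x,y,zorigin
th=np.arange(0,220,1.0); zz=np.linspace(.016,-.02,37)
o=[]
for n,s in S.items():
    T,Z=np.meshgrid(np.radians(th),zz)
    P=np.stack([p[0]+.035*np.cos(T),p[1]+.035*np.sin(T),p[2]+Z],-1).reshape(-1,3)
    q=proj(s,P).astype(np.float32).reshape(*T.shape,2)
    im=cv2.remap(s["image"].astype(np.float32),q[...,0].copy(),q[...,1].copy(),cv2.INTER_CUBIC)
    L=im.mean(2)
    o.append(cv2.resize(np.clip(im[:,:,::-1]*1.3,0,255).astype(np.uint8),None,fx=3.5,fy=7))
    # profile
    if n=="side":
        mid=L[(np.abs(zz)<.005)].mean(0); 
        print("mid",[(int(t),int(m)) for t,m in zip(th[30:200:5],mid[30:200:5])])
        for t in range(0,220,30): cv2.putText(o[-1],str(t),(int(t*3.5),10),0,.4,(0,255,0),1)
cv2.imwrite(f"pics/{tag}_unw.png",np.vstack(o))
E
python3 phase.py s0 "[.5874,-.007,.1232]"
```

```text
mid [(30, 123), (35, 121), (40, 124), (45, 130), (50, 133), (55, 129), (60, 121), (65, 119), (70, 124), (75, 138), (80, 151), (85, 145), (90, 133), (95, 143), (100, 160), (105, 160), (110, 153), (115, 152), (120, 148), (125, 144), (130, 144), (135, 153), (140, 168), (145, 174), (150, 171), (155, 167), (160, 162), (165, 159), (170, 161), (175, 164), (180, 163), (185, 159), (190, 155), (195, 154)]
```

View pics/s0_unw.png

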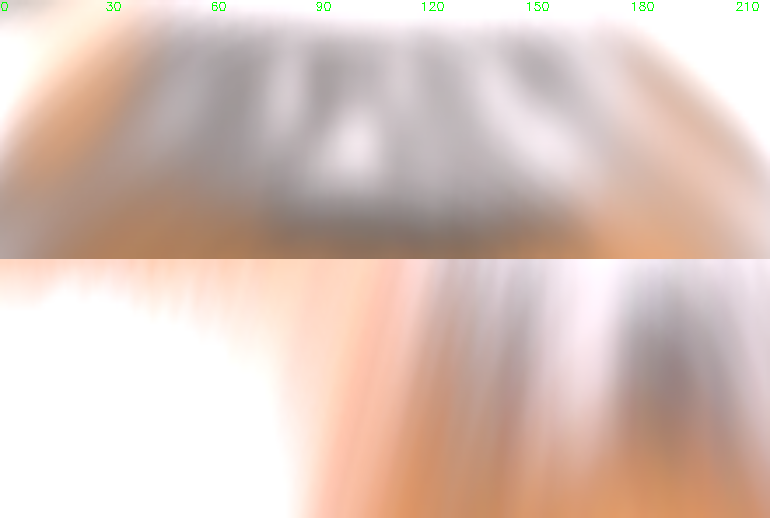

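```bash
python3 - <<'E'
from h import *
import pickle
S=pickle.load(open("s0.pkl","rb"))
s=S["side"];t=S["top"]
print("kettle base front side",unproj(s,(256,177),0), unproj(s,(231,165),0),unproj(s,(277,165),0))
print("kettle top knob top view", [unproj(t,(424,130),z) for z in (.15,.2,.25)],"side",[unproj(s,(254,112),z) for z in (.15,.2,.25)])
print("spoon",unproj(t,(275,230),0),unproj(t,(298,202),0))
print("cup",unproj(t,(330,118),.06))
E
```

```text
kettle base front side [ 0.56547478 -0.34005488  0.        ] [ 0.66604035 -0.40170431  0.        ] [ 0.509654   -0.42405779  0.        ]
kettle top knob top view [array([ 0.60590611, -0.42283545,  0.15      ]), array([ 0.58964244, -0.40810788,  0.2       ]), array([ 0.57337878, -0.39338032,  0.25      ])] side [array([ 0.60189769, -0.51234459,  0.15      ]), array([ 0.57737221, -0.40799897,  0.2       ]), array([ 0.55284673, -0.30365335,  0.25      ])]
spoon [ 0.38680481 -0.04735894  0.        ] [ 0.46106652 -0.11117698  0.        ]
cup [ 0.67421266 -0.20100978  0.06      ]
```

```bash
python3 -m pendant '[[[3,0,2.58,0,0,0,0.6],[3,0,2.58,0,0,0,0.6],[3,0,2.58,0,0,0,0.6],[3,0,2.58,0,0,0,0.6],[3,0,2.58,0,0,0,0.6],[3,0,2.58,0,0,0,0.6],[3,0,2.58,0,0,0,0.6],[3,0,2.58,0,0,0,0.6],[3,0,2.58,0,0,0,0.6],[3,0,2.58,0,0,0,0.6],[3,0,2.58,0,0,0,0.6],[3,0,2.58,0,0,0,0.6]]]'
python3 -m pendant '[[[0,0,0,0,-6.5,0,0.6],[0,0,0,0,-6.5,0,0.6],[0,0,0,0,-6.6,0,0.6],[0,0,0,0,0,0,0.6],[0,0,0,0,0,0,0.6]]]'
cat > togo.py <<'E'
import sys
from h import *
o=ctrl.get_obs(); T=np.array(eval(sys.argv[1])); yaw=float(sys.argv[2])
Rt=Rm(o["orientation"]); print("to go cm",np.round(Rt.inv().apply(T-o["tool_pos"])*100,2),"turn",np.round((Rt.inv()*R.from_euler('xyz',[-90,0,yaw],degrees=True)).as_rotvec(degrees=True),2))
print("joints",np.round(o["joint_pos"],1),"clock",round(o["clock"],2),"F",np.round(o["force"],2),"M",np.round(o["moment"],3),"pos",np.round(o["tool_pos"],4),"ori",np.round(o["orientation"],2),"open",round(o["opening"],4))
E
python3 togo.py "[.4683,-.2193,.06]" 35.6
```

```text
clock: 3.0
tool_pos: [0.4474, -0.2504, 0.227]
orientation: [-90.0, -0.1, 16.0]
force: [0.6, -0.9, 1.2]
opening: 0.0525
clock: 3.42
tool_pos: [0.4467, -0.2521, 0.2267]
orientation: [-90.0, -0.0, 35.4]
force: [-0.8, -0.0, -0.3]
opening: 0.0525
to go cm [ 3.66 16.67  1.43] turn [ 0.01 -0.22  0.01]
joints [ -7.5   5.2 -19.5   0.  -65.4 -47.1] clock 3.42 F [-0.76 -0.02 -0.32] M [ 0.017 -0.003 -0.019] pos [ 0.4467 -0.2521  0.2267] ori [-9.001e+01 -1.000e-02  3.538e+01] open 0.0525
```

```bash
python3 -m pendant '[[[0.92,1,0.36,0,0,0,0.6],[0.92,3,0.36,0,0,0,0.6],[0.91,3.5,0.36,0,0,0,0.6],[0.91,3.5,0.35,0,0,0,0.6],[0,3.2,0,0,0,0,0.6],[0,2.47,0,0,0,0,0.6],[0,0,0,0,0,0,0.6],[0,0,0,0,0,0,0.6]]]'
python3 togo.py "[.4683,-.2193,.003]" 35.6
python3 cap.py s1 1
python3 - <<'E'
from h import *
import pickle
S=pickle.load(open("s1.pkl","rb"))
o=[]
for n,(x,y,w,h) in dict(side=(220,140,100,80),top=(270,140,100,80)).items():
    im=S[n]["image"][y:y+h,x:x+w,::-1]; o.append(np.clip(cv2.resize(im,None,fx=4,fy=4,interpolation=cv2.INTER_CUBIC),0,255).astype(np.uint8))
cv2.imwrite("pics/g1.png",np.hstack(o))
E
```

```text
clock: 4.08
tool_pos: [0.4672, -0.2192, 0.0589]
orientation: [-89.9, 0.2, 35.5]
force: [0.4, -0.8, 1.0]
opening: 0.0524
to go cm [ 0.1   5.59 -0.09] turn [-0.12 -0.14 -0.16]
joints [ -3.3  16.  -31.3   0.  -43.  -51.2] clock 4.08 F [ 0.42 -0.81  1.05] M [ 0.004 -0.033 -0.01 ] pos [ 0.4672 -0.2192  0.0589] ori [-89.88   0.16  35.46] open 0.0524
side [0. 0. 0.]
top [0. 0. 0.]
```

View pics/g1.png

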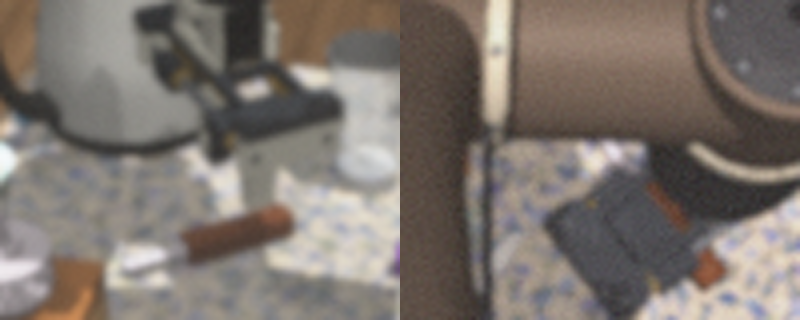

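Side crop: the fingers straddle the handle's line from above, with the handle at (240,235). The opening leaves about 15 mm either side. I'll go down and close.

```bash
python3 -m pendant '[[[0.1,2,-0.09,0,0,0,0.6],[0,1.5,0,0,0,0,0.6],[0,1,0,0,0,0,0.6],[0,0.7,0,0,0,0,0.6],[0,0.3,0,0,0,0,0.6],[0,0,0,0,0,0,0.6],[0,0,0,0,0,0,0.6]]]'
python3 togo.py "[.4683,-.2193,.003]" 35.6
```

```text
clock: 4.77
tool_pos: [0.47, -0.2195, 0.0055]
orientation: [-90.0, -0.0, 35.6]
force: [-0.4, -0.0, 0.5]
opening: 0.0521
to go cm [-0.12  0.25  0.12] turn [ 0.04 -0.02  0.04]
joints [ -3.3  20.7 -33.9   0.  -35.3 -51.1] clock 4.77 F [-0.42 -0.01  0.54] M [ 0.04   0.026 -0.056] pos [ 0.47   -0.2195  0.0055] ori [-9.004e+01 -4.000e-02  3.558e+01] open 0.0521
```

```bash
python3 -m pendant '[[[0,0.2,0,0,0,0,0.6],[0,0,0,0,0,0,0],[0,0,0,0,0,0,0],[0,0,0,0,0,0,0],[0,0,0,0,0,0,0],[0,0,0,0,0,0,0],[0,0,0,0,0,0,0]]]'
python3 togo.py "[.4683,-.2193,.003]" 35.6
```

```text
clock: 5.35
tool_pos: [0.4693, -0.2194, 0.0029]
orientation: [-90.0, 0.0, 35.6]
force: [-1.1, 1.7, 0.6]
opening: 0.0217
to go cm [-0.08 -0.01  0.06] turn [-0.01 -0.03 -0.01]
joints [ -3.3  21.  -34.   -0.  -35.  -51.1] clock 5.35 F [-1.07  1.66  0.61] M [ 0.358  0.228 -0.027] pos [ 0.4693 -0.2194  0.0029] ori [-8.999e+01  1.000e-02  3.557e+01] open 0.0217
```

```bash
python3 -m pendant '[[[0,-1,0,0,0,0,0],[0,-2.5,0,0,0,0,0],[0,-3,0,0,0,0,0],[0,-3,0,0,0,0,0],[0,-1.7,0,0,0,0,0],[0,0,0,0,0,0,0]]]'
python3 togo.py "[.4684,-.0967,.1151]" 37
```

```text
clock: 5.85
tool_pos: [0.4719, -0.22, 0.1198]
orientation: [-90.3, -0.3, 35.6]
force: [1.9, -0.4, -1.4]
opening: 0.0219
to go cm [ 6.89  0.45 10.23] turn [ 0.31 -1.38  0.29]
joints [ -3.3  11.5 -27.3   0.1 -50.7 -51.1] clock 5.85 F [ 1.93 -0.36 -1.38] M [-0.018 -0.07   0.029] pos [ 0.4719 -0.22    0.1198] ori [-90.31  -0.3   35.62] open 0.0219
```

```bash
python3 -m pendant '[[[1.0,0,1.5,0,-1.4,0,0],[1.7,0,2.4,0,0,0,0],[1.8,0,2.7,0,0,0,0],[1.4,0,2.1,0,0,0,0],[0.9,0.2,1.4,0,0,0,0],[0,0.1,0,0,0,0,0],[0,0,0,0,0,0,0],[0,0,0,0,0,0,0]]]'
python3 togo.py "[.4684,-.0967,.1151]" 37
python3 cap.py s2 3
python3 - <<'E'
from h import *
import pickle
S=pickle.load(open("s2.pkl","rb"))
ob=ctrl.get_obs(); Rt=Rm(ob["orientation"]); ax=Rt.apply([1,0,0]); bc=ob["tool_pos"]+Rt.apply([-.0008,-.0081,0])
pts=np.array([bc+ax*d for d in (-.045,0,.045,.07,.095)])
print(pts[-1])
o=[]
for n,(x,y,w,h) in dict(side=(190,180,100,80),top=(230,110,100,90)).items():
    crop(dict(S[n],image=np.clip(S[n]["image"],0,255).astype(np.uint8)),x,y,w,80,4,"x.png",pts); o.append(cv2.imread("x.png"))
cv2.imwrite("pics/p2.png",np.hstack(o))
E
```

```text
clock: 6.52
tool_pos: [0.4632, -0.0979, 0.1118]
orientation: [-90.0, 0.0, 37.0]
force: [-0.4, -0.5, -0.7]
opening: 0.0216
to go cm [ 0.49 -0.33 -0.22] turn [-0.01  0.   -0.03]
joints [ 12.    8.  -33.1  -0.  -48.9 -65. ] clock 6.52 F [-0.42 -0.49 -0.73] M [-0.005  0.034  0.1  ] pos [ 0.4632 -0.0979  0.1118] ori [-8.999e+01  3.000e-02  3.700e+01] open 0.0216
side [0.47140452 0.         0.47140452]
top [1.63299316 2.62466929 4.98887652]
[ 0.53870751 -0.04178783  0.11988685]
```

View pics/p2.png

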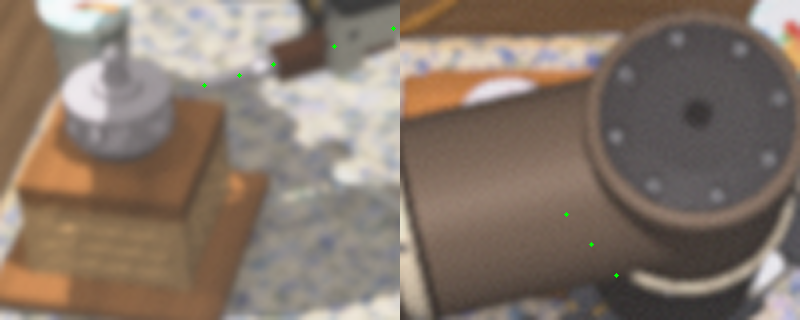

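```bash
cat > barv.py <<'E'
import sys
from h import *
import pickle
# python barv.py tag offx offy offz(bar centre in tool frame)  -> side crop with model points
tag=sys.argv[1]; off=eval(sys.argv[2]); x,y,w,h=eval(sys.argv[3])
s=pickle.load(open(tag+".pkl","rb"))["side"]
ob=ctrl.get_obs(); Rt=Rm(ob["orientation"]); ax=Rt.apply([1,0,0]); bc=ob["tool_pos"]+Rt.apply(off)
pts=[bc+ax*d for d in (.045,.07,.095)]
if len(sys.argv)>4:
    nut=eval(sys.argv[4]); r=np.radians(np.arange(nut[3]%60,360,60))
    pts+= [[nut[0]+.035*np.cos(a),nut[1]+.035*np.sin(a),nut[2]] for a in r if np.cos(a-np.radians(109))>0.1]
crop(dict(s,image=np.clip(s["image"],0,255).astype(np.uint8)),x,y,w,h,10,f"pics/{tag}_bv.png",np.array(pts))
E
python3 barv.py s2 "[-.0008,-.0081,0]" "(200,180,75,50)" "[.5874,-.007,.1232,97]"
```

```text
(no output)
```

View pics/s2_bv.png

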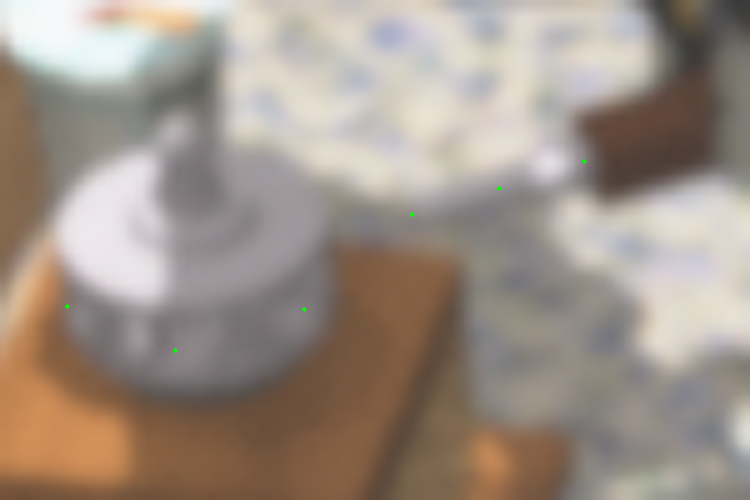

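The rod tip sits at about (405,213) in the crop, matching the model dot at (412,213). I'll line up and insert stepwise while watching the force.

```bash
python3 -m pendant '[[[0.49,-0.33,-0.22,0,0,0,0],[0,0,0,0,0,0,0],[0,0,0,0,0,0,0],[0,0,0,0,0,0,0]]]'
python3 togo.py "[.4684,-.0967,.1151]" 37
```

```text
clock: 7.15
tool_pos: [0.4687, -0.0966, 0.1151]
orientation: [-90.0, -0.0, 37.0]
force: [-0.3, -1.0, -0.7]
opening: 0.022
to go cm [-0.03  0.    0.02] turn [-0.   -0.03  0.  ]
joints [ 12.    8.2 -32.3  -0.  -49.5 -65. ] clock 7.15 F [-0.25 -0.97 -0.7 ] M [-0.009  0.079 -0.002] pos [ 0.4687 -0.0966  0.1151] ori [-90.    -0.    36.97] open 0.022
```

```bash
python3 -m pendant '[[[0.6,0,0,0,0,0,0],[0.6,0,0,0,0,0,0],[0.4,0,0,0,0,0,0],[0.2,0,0,0,0,0,0],[0,0,0,0,0,0,0],[0,0,0,0,0,0,0]]]'
python3 togo.py "[.4684,-.0967,.1151]" 37 | tail -1
python3 -m pendant '[[[0.2,0,0,0,0,0,0],[0.2,0,0,0,0,0,0],[0.2,0,0,0,0,0,0],[0,0,0,0,0,0,0]]]'
python3 togo.py "[.4684,-.0967,.1151]" 37
```

```text
clock: 7.65
tool_pos: [0.483, -0.0856, 0.115]
orientation: [-90.0, 0.0, 37.0]
force: [0.1, -0.3, -0.9]
opening: 0.0216
joints [ 13.    9.3 -30.9  -0.  -49.8 -66. ] clock 7.65 F [ 0.06 -0.3  -0.86] M [ 0.031  0.079 -0.001] pos [ 0.483  -0.0856  0.115 ] ori [-8.999e+01  2.000e-02  3.699e+01] open 0.0216
clock: 7.98
tool_pos: [0.4882, -0.082, 0.1152]
orientation: [-90.0, -0.0, 37.0]
force: [-0.0, 0.1, -1.5]
opening: 0.0217
to go cm [-2.46  0.01  0.02] turn [ 0.01 -0.02  0.01]
joints [ 13.3   9.7 -30.4   0.  -49.9 -66.3] clock 7.98 F [-0.    0.15 -1.47] M [ 0.07  -0.002 -0.02 ] pos [ 0.4882 -0.082   0.1152] ori [-9.001e+01 -1.000e-02  3.698e+01] open 0.0217
```

The tip is already about 5 mm past the mouth with no force, so I'll go on in.

```bash
python3 -m pendant '[[[0.2,0,0,0,0,0,0],[0.2,0,0,0,0,0,0],[0.2,0,0,0,0,0,0],[0,0,0,0,0,0,0]]]'
python3 togo.py "[.4684,-.0967,.1151]" 37 
python3 -m pendant '[[[0.2,0,0,0,0,0,0],[0.2,0,0,0,0,0,0],[0,0,0,0,0,0,0],[0,0,0,0,0,0,0]]]'
python3 togo.py "[.4684,-.0967,.1151]" 37
python3 cap.py s3 2; python3 barv.py s3 "[-.0008,-.0081,0]" "(200,180,75,50)" "[.5874,-.007,.1232,97]"
```

```text
clock: 8.32
tool_pos: [0.493, -0.0784, 0.1152]
orientation: [-90.0, -0.0, 37.0]
force: [0.1, -0.7, -0.5]
opening: 0.0219
to go cm [-3.07  0.01  0.02] turn [ 0.01 -0.02  0.01]
joints [ 13.6  10.1 -29.9   0.  -50.  -66.6] clock 8.32 F [ 0.12 -0.7  -0.51] M [-0.004 -0.014  0.017] pos [ 0.493  -0.0784  0.1152] ori [-9.001e+01 -1.000e-02  3.698e+01] open 0.0219
clock: 8.65
tool_pos: [0.4959, -0.0761, 0.1151]
orientation: [-90.0, 0.0, 37.0]
force: [-0.8, -0.5, -1.3]
opening: 0.0218
to go cm [-3.44  0.    0.01] turn [-0.   -0.02 -0.  ]
joints [ 13.7  10.3 -29.6   0.  -50.1 -66.8] clock 8.65 F [-0.85 -0.54 -1.3 ] M [ 0.02   0.042 -0.012] pos [ 0.4959 -0.0761  0.1151] ori [-90.     0.    36.98] open 0.0218
side [1.5 1.  1.5]
top [2. 0. 1.]
```

View pics/s3_bv.png

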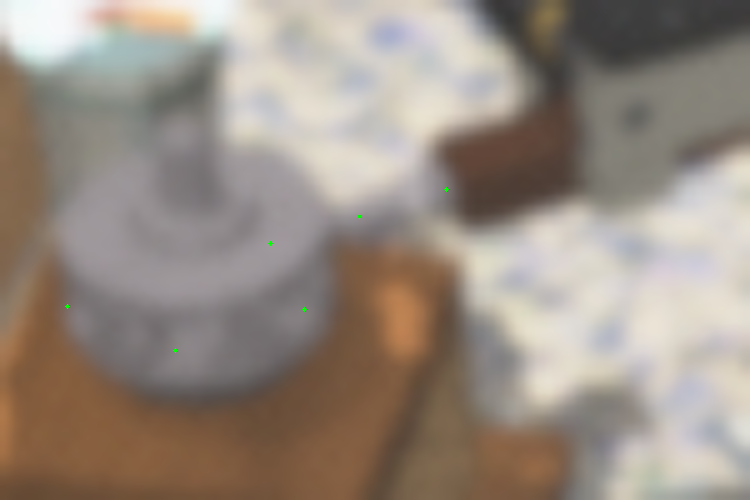

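```bash
cat > st.py <<'E'
from h import *
import sys
A=np.array([.5874,-.007])
o=ctrl.get_obs(); p=o["tool_pos"]; F=np.array(o["force"]); M=np.array(o["moment"])
d=p[:2]-A; rho=np.hypot(*d); phi=np.degrees(np.arctan2(d[1],d[0]))%360; yaw=o["orientation"][2]
Rt=Rm(o["orientation"]); Ft=Rt.inv().apply(F); 
tz=M[2]+d[0]*F[1]-d[1]*F[0]
print(f"t {o['clock']:.2f} rho {rho*100:.2f}cm phi {phi:.1f} yaw {yaw:.1f} (phi-180-yaw {phi-180-yaw:.2f}) z {p[2]:.4f} Ftool {np.round(Ft,2)} Mz {M[2]:.3f} torque_on_axis {tz:.3f} ori {np.round(o['orientation'],1)} open {o['opening']:.4f}")
E
python3 st.py
python3 -m pendant '[[[0.03,0.01,0.8,0,4,0,0],[0.03,0.01,0.8,0,4,0,0],[0.03,0.01,0.8,0,4,0,0]]]' ; python3 st.py
python3 -m pendant '[[[0.03,0.01,0.8,0,4,0,0],[0.03,0.01,0.8,0,4,0,0],[0.03,0.01,0.8,0,4,0,0]]]' ; python3 st.py
```

```text
t 8.85 rho 11.48cm phi 217.1 yaw 37.0 (phi-180-yaw 0.10) z 0.1152 Ftool [-0.54  1.05 -0.33] Mz 0.036 torque_on_axis 0.074 ori [-90.   0.  37.] open 0.0219
clock: 9.1
tool_pos: [0.4836, -0.0557, 0.115]
orientation: [-90.0, -0.0, 24.7]
force: [1.7, -1.4, -1.5]
opening: 0.022
t 9.10 rho 11.46cm phi 205.2 yaw 24.7 (phi-180-yaw 0.41) z 0.1150 Ftool [ 0.98  1.54 -1.95] Mz -0.246 torque_on_axis -0.022 ori [-90.   -0.   24.7] open 0.0220
clock: 9.35
tool_pos: [0.4757, -0.0329, 0.1147]
orientation: [-90.0, -0.0, 12.7]
force: [1.5, -1.8, -2.2]
opening: 0.0218
t 9.35 rho 11.47cm phi 193.1 yaw 12.7 (phi-180-yaw 0.32) z 0.1147 Ftool [ 1.05  2.2  -2.13] Mz -0.173 torque_on_axis 0.072 ori [-90.   -0.   12.7] open 0.0218
```

Free running torque reads about 0.06 N m as expected, so the moment reference is the TCP. I'll continue the first swing.

```bash

python3 -m pendant '[[[0.03,0.01,0.8,0,4,0,0],[0.03,0.01,0.8,0,4,0,0],[0.03,0.01,0.8,0,4,0,0]]]'>/dev/null ; python3 st.py
python3 -m pendant '[[[0.03,0.01,0.8,0,4,0,0],[0.03,0.01,0.8,0,4,0,0],[0.03,0.01,0.8,0,4,0,0]]]'>/dev/null ; python3 st.py
python3 -m pendant '[[[0.03,0.01,0.8,0,4,0,0],[0.03,0.01,0.8,0,4,0,0]]]' >/dev/null; python3 st.py
```

```text
t 9.60 rho 11.47cm phi 181.1 yaw 0.8 (phi-180-yaw 0.30) z 0.1143 Ftool [ 0.96  1.73 -2.7 ] Mz -0.191 torque_on_axis 0.119 ori [-90.    0.    0.8] open 0.0217
t 9.85 rho 11.46cm phi 169.1 yaw -11.2 (phi-180-yaw 0.33) z 0.1140 Ftool [ 1.79  2.18 -2.22] Mz -0.225 torque_on_axis 0.031 ori [-90.    0.  -11.2] open 0.0220
t 10.02 rho 11.46cm phi 161.1 yaw -19.2 (phi-180-yaw 0.36) z 0.1137 Ftool [ 2.02  1.53 -3.16] Mz -0.223 torque_on_axis 0.141 ori [-90.    0.  -19.2] open 0.0213
```

```bash

python3 -m pendant '[[[0.02,0.01,0.6,0,3,0,0],[0.02,0.01,0.6,0,3,0,0]]]' >/dev/null; python3 st.py
python3 -m pendant '[[[0,0,0,0,0,0,0],[0,0,0,0,0,0,0]]]' >/dev/null; python3 st.py
for i in 1; do python3 cap.py s4 2; done; python3 barv.py s4 "[-.0008,-.0081,0]" "(200,180,75,50)" "[.5874,-.007,.1216,97]"; python3 st.py
```

```text
t 10.18 rho 11.45cm phi 155.1 yaw -25.2 (phi-180-yaw 0.31) z 0.1135 Ftool [ 1.16  0.22 -2.6 ] Mz -0.178 torque_on_axis 0.120 ori [-90.    0.  -25.2] open 0.0224
t 10.35 rho 11.43cm phi 155.1 yaw -24.9 (phi-180-yaw -0.00) z 0.1135 Ftool [ 1.01  0.8  -0.84] Mz -0.097 torque_on_axis -0.002 ori [-90.    0.  -24.9] open 0.0217
side [0.5 1.  0. ]
top [1.5 1.5 0. ]
t 10.55 rho 11.43cm phi 155.1 yaw -25.0 (phi-180-yaw 0.08) z 0.1136 Ftool [ 0.08  2.07 -0.92] Mz -0.063 torque_on_axis 0.042 ori [-90.   0. -25.] open 0.0221
```

View pics/s4_bv.png

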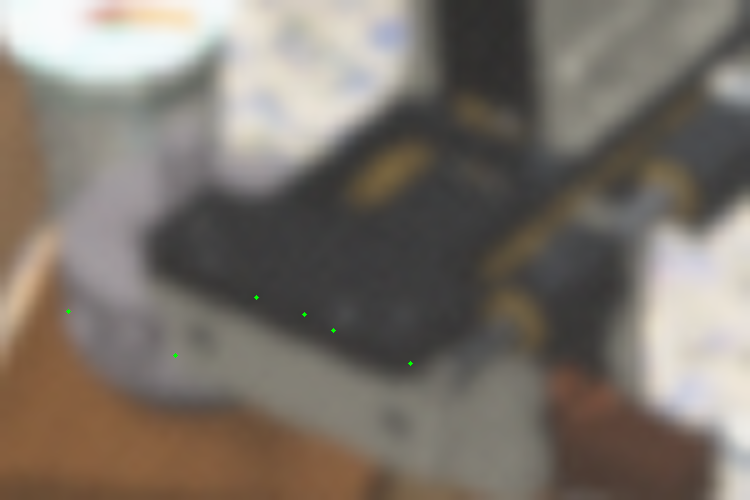

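```bash

python3 -m pendant '[[[0,0,-0.4,0,-2,0,0],[-0.5,0,0,0,0,0,0],[-1.3,0,0,0,0,0,0],[-1.5,0,0,0,0,0,0],[-1.2,0,0,0,0,0,0],[0,0,0,0,0,0,0]]]'>/dev/null ; python3 st.py
python3 -m pendant '[[[0.09,0,-1.66,0,-6,0,0],[0.09,0,-1.66,0,-6,0,0],[0.09,0,-1.66,0,-6,0,0],[0.09,0,-1.66,0,-6,0,0],[0.09,0,-1.66,0,-6,0,0],[0.09,0,-1.66,0,-6,0,0],[0.09,0,-1.66,0,-6,0,0],[0.09,0,-1.66,0,-6,0,0],[0.09,0,-1.66,0,-6,0,0],[0.09,0,-1.66,0,-6,0,0],[0,0,0,0,0,0,0],[0,0,0,0,0,0,0]]]'>/dev/null ; python3 st.py
python3 cap.py s5 3; python3 barv.py s5 "[-.0008,-.0081,0]" "(200,180,75,50)" "[.5874,-.007,.1216,97]"; python3 phase.py s5 "[.5874,-.007,.1216]"
```

```text
t 11.05 rho 16.17cm phi 157.2 yaw -23.0 (phi-180-yaw 0.21) z 0.1136 Ftool [ 0.28  1.13 -0.13] Mz 0.043 torque_on_axis 0.065 ori [-90.   0. -23.] open 0.0218
t 12.05 rho 15.89cm phi 217.0 yaw 36.8 (phi-180-yaw 0.16) z 0.1135 Ftool [-0.2   2.03 -0.34] Mz 0.038 torque_on_axis 0.092 ori [-90.    0.   36.8] open 0.0219
side [1.24721913 0.81649658 1.24721913]
top [1.69967317 2.49443826 2.62466929]
mid [(30, 121), (35, 120), (40, 122), (45, 126), (50, 127), (55, 122), (60, 115), (65, 114), (70, 122), (75, 135), (80, 139), (85, 129), (90, 122), (95, 131), (100, 135), (105, 134), (110, 128), (115, 122), (120, 117), (125, 115), (130, 114), (135, 113), (140, 118), (145, 125), (150, 128), (155, 126), (160, 121), (165, 116), (170, 111), (175, 107), (180, 104), (185, 101), (190, 100), (195, 101)]
```

View pics/s5_bv.png

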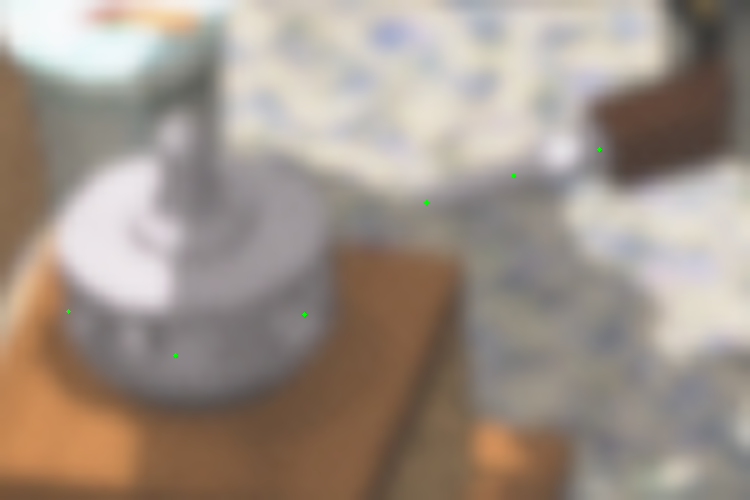

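View pics/s5_unw.png

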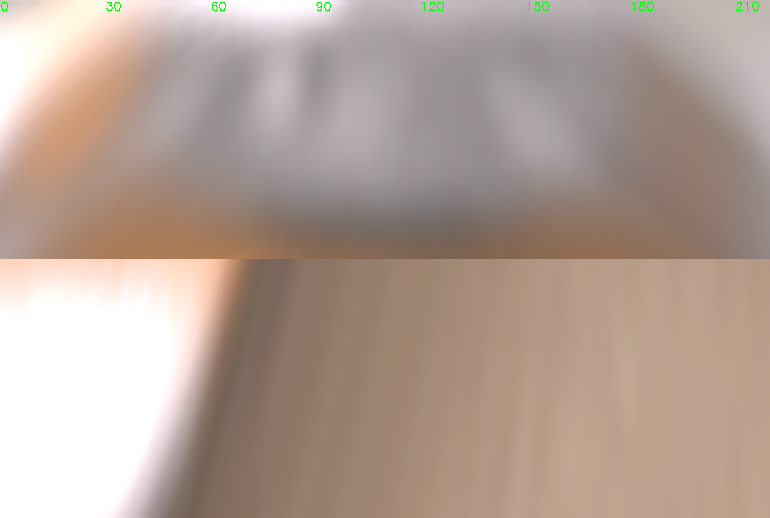

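The nut looks the same as before, a 60-degree turn, so the next hole is near 216–217 degrees. Inserting again.

```bash

python3 -m pendant '[[[0.6,0,0,0,0,0,0],[1,0,0,0,0,0,0],[0.8,0,0,0,0,0,0],[0.3,0,0,0,0,0,0],[0.2,0,0,0,0,0,0],[0.2,0,0,0,0,0,0],[0,0,0,0,0,0,0]]]'>/dev/null ; python3 st.py
python3 -m pendant '[[[0.3,0,0,0,0,0,0],[0.3,0,0,0,0,0,0],[0.3,0,0,0,0,0,0],[0.3,0,0,0,0,0,0],[0.1,0,0,0,0,0,0],[0,0,0,0,0,0,0]]]'>/dev/null ; python3 st.py
```

```text
t 12.93 rho 12.75cm phi 216.8 yaw 37.0 (phi-180-yaw -0.16) z 0.1134 Ftool [-0.18  0.97  0.46] Mz -0.009 torque_on_axis -0.068 ori [-90.   0.  37.] open 0.0219
t 13.43 rho 11.45cm phi 216.8 yaw 37.0 (phi-180-yaw -0.13) z 0.1135 Ftool [0.12 1.13 1.02] Mz -0.017 torque_on_axis -0.134 ori [-90.  -0.  37.] open 0.0216
```

```bash

python3 -m pendant '[[[0.02,0.01,0.6,0,3,0,0],[0.02,0.01,0.6,0,3,0,0]]]'>/dev/null ; python3 st.py
python3 -m pendant '[[[0.02,0.01,0.6,0,3,0,0],[0.01,0.01,0.6,0,3,0,0]]]'>/dev/null ; python3 st.py
python3 -m pendant '[[[0.02,0.01,0.6,0,3,0,0],[0.01,0.01,0.6,0,3,0,0]]]'>/dev/null ; python3 st.py
python3 -m pendant '[[[0.02,0.01,0.6,0,3,0,0],[0.01,0.01,0.6,0,3,0,0]]]'>/dev/null ; python3 st.py
python3 -m pendant '[[[0.02,0.01,0.6,0,3,0,0],[0.01,0.01,0.6,0,3,0,0]]]'>/dev/null ; python3 st.py
```

```text
t 13.60 rho 11.48cm phi 210.9 yaw 30.8 (phi-180-yaw 0.10) z 0.1133 Ftool [-0.34  2.01 -2.14] Mz -0.135 torque_on_axis 0.111 ori [-90.    0.   30.8] open 0.0219
t 13.77 rho 11.49cm phi 204.9 yaw 24.8 (phi-180-yaw 0.09) z 0.1132 Ftool [ 1.27  2.63 -1.37] Mz -0.142 torque_on_axis 0.016 ori [-90.   -0.   24.8] open 0.0217
t 13.93 rho 11.49cm phi 198.9 yaw 18.8 (phi-180-yaw 0.07) z 0.1130 Ftool [ 1.19  1.51 -2.22] Mz -0.176 torque_on_axis 0.080 ori [-90.   -0.   18.8] open 0.0223
t 14.10 rho 11.50cm phi 192.9 yaw 12.8 (phi-180-yaw 0.09) z 0.1129 Ftool [ 0.94  2.76 -2.37] Mz -0.191 torque_on_axis 0.081 ori [-90.   -0.   12.8] open 0.0219
t 14.27 rho 11.50cm phi 186.9 yaw 6.8 (phi-180-yaw 0.11) z 0.1127 Ftool [ 1.26  1.62 -2.54] Mz -0.211 torque_on_axis 0.081 ori [-90.   -0.    6.8] open 0.0216
```

```bash

python3 -m pendant '[[[0.02,0.01,0.6,0,3,0,0],[0.01,0.01,0.6,0,3,0,0]]]'>/dev/null ; python3 st.py
python3 -m pendant '[[[0.02,0.01,0.6,0,3,0,0],[0.01,0.01,0.6,0,3,0,0]]]'>/dev/null ; python3 st.py
python3 -m pendant '[[[0.02,0.01,0.6,0,3,0,0],[0.01,0.01,0.6,0,3,0,0]]]'>/dev/null ; python3 st.py
python3 -m pendant '[[[0.02,0.01,0.6,0,3,0,0],[0.01,0.01,0.6,0,3,0,0]]]'>/dev/null ; python3 st.py
python3 -m pendant '[[[0.02,0.01,0.6,0,3,0,0],[0.01,0.01,0.6,0,3,0,0]]]'>/dev/null ; python3 st.py
```

```text
t 14.43 rho 11.50cm phi 180.9 yaw 0.8 (phi-180-yaw 0.13) z 0.1125 Ftool [ 0.79  1.54 -1.86] Mz -0.211 torque_on_axis 0.003 ori [-90.   -0.    0.8] open 0.0218
t 14.60 rho 11.50cm phi 175.0 yaw -5.2 (phi-180-yaw 0.23) z 0.1123 Ftool [ 1.09  0.9  -3.92] Mz -0.313 torque_on_axis 0.138 ori [-90.   -0.   -5.2] open 0.0216
t 14.77 rho 11.51cm phi 169.2 yaw -11.2 (phi-180-yaw 0.44) z 0.1121 Ftool [ 3.18  0.24 -5.48] Mz -0.412 torque_on_axis 0.222 ori [-90.1   0.  -11.2] open 0.0216
t 14.93 rho 11.52cm phi 163.5 yaw -17.2 (phi-180-yaw 0.72) z 0.1118 Ftool [ 3.62  1.25 -6.87] Mz -0.589 torque_on_axis 0.208 ori [-90.1   0.  -17.2] open 0.0216
t 15.10 rho 11.53cm phi 157.8 yaw -23.3 (phi-180-yaw 1.06) z 0.1115 Ftool [ 4.65 -0.14 -7.93] Mz -0.771 torque_on_axis 0.154 ori [-90.2   0.1 -23.3] open 0.0217
```

The washer met the board at about yaw -1°, so total nut travel to contact is about 0.26 turn, within the stated range. The torque estimate now is about 0.25 N m. I'll continue in small steps.

```bash

python3 -m pendant '[[[0.01,0.01,0.4,0,2,0,0]]]'>/dev/null ; python3 st.py
python3 -m pendant '[[[0.01,0.01,0.4,0,2,0,0]]]'>/dev/null ; python3 st.py
python3 -m pendant '[[[0.01,0.01,0.4,0,2,0,0]]]'>/dev/null ; python3 st.py
python3 -m pendant '[[[0.01,0.01,0.4,0,2,0,0]]]'>/dev/null ; python3 st.py
```

```text
t 15.18 rho 11.53cm phi 155.9 yaw -25.3 (phi-180-yaw 1.12) z 0.1113 Ftool [ 4.46 -1.17 -8.73] Mz -0.763 torque_on_axis 0.253 ori [-90.2   0.1 -25.3] open 0.0217
t 15.27 rho 11.53cm phi 154.1 yaw -27.2 (phi-180-yaw 1.30) z 0.1111 Ftool [ 3.99 -0.71 -9.39] Mz -0.817 torque_on_axis 0.276 ori [-90.2   0.1 -27.2] open 0.0223
t 15.35 rho 11.54cm phi 152.3 yaw -29.2 (phi-180-yaw 1.48) z 0.1109 Ftool [ 4.72 -2.14 -9.21] Mz -0.779 torque_on_axis 0.296 ori [-90.2   0.1 -29.2] open 0.0217
t 15.43 rho 11.54cm phi 150.4 yaw -31.2 (phi-180-yaw 1.64) z 0.1107 Ftool [ 3.95 -1.59 -9.26] Mz -0.787 torque_on_axis 0.294 ori [-90.3   0.1 -31.2] open 0.0222
```

```bash

python3 -m pendant '[[[0.01,0.01,0.4,0,2,0,0]]]'>/dev/null ; python3 st.py
python3 -m pendant '[[[0.01,0.01,0.4,0,2,0,0]]]'>/dev/null ; python3 st.py
python3 -m pendant '[[[0.01,0.01,0.4,0,2,0,0]]]'>/dev/null ; python3 st.py
```

```text
t 15.52 rho 11.54cm phi 148.5 yaw -33.2 (phi-180-yaw 1.76) z 0.1106 Ftool [  2.98  -2.07 -10.02] Mz -0.845 torque_on_axis 0.321 ori [-90.3   0.1 -33.2] open 0.0219
t 15.60 rho 11.54cm phi 146.7 yaw -35.3 (phi-180-yaw 1.93) z 0.1103 Ftool [ 2.32 -1.81 -9.83] Mz -0.879 torque_on_axis 0.263 ori [-90.3   0.1 -35.3] open 0.0219
t 15.68 rho 11.54cm phi 144.8 yaw -37.3 (phi-180-yaw 2.06) z 0.1101 Ftool [  3.16  -1.78 -10.99] Mz -0.871 torque_on_axis 0.408 ori [-90.4   0.1 -37.3] open 0.0220
```

Linear trend and angle count both put the torque at about 0.35–0.36 N m. That is hand-tight, so I'll stop, back off gently and draw the rod out.

```bash

python3 -m pendant '[[[0.01,0,-0.4,0,-2,0,0]]]'>/dev/null ; python3 st.py
python3 -m pendant '[[[0.01,0,-0.4,0,-2,0,0]]]'>/dev/null ; python3 st.py
python3 -m pendant '[[[0.01,0,-0.4,0,-2,0,0],[0,0,0,0,0,0,0]]]'>/dev/null ; python3 st.py
```

```text
t 15.77 rho 11.54cm phi 146.3 yaw -35.3 (phi-180-yaw 1.61) z 0.1101 Ftool [ 2.68 -2.22 -9.28] Mz -0.708 torque_on_axis 0.369 ori [-90.3   0.1 -35.3] open 0.0219
t 15.85 rho 11.53cm phi 148.3 yaw -33.0 (phi-180-yaw 1.37) z 0.1103 Ftool [ 1.03 -1.93 -7.06] Mz -0.554 torque_on_axis 0.261 ori [-90.3   0.1 -33. ] open 0.0219
t 16.02 rho 11.53cm phi 150.2 yaw -31.0 (phi-180-yaw 1.14) z 0.1105 Ftool [ 0.06  0.47 -4.46] Mz -0.380 torque_on_axis 0.135 ori [-90.2   0.1 -31. ] open 0.0218
```

```bash

python3 -m pendant '[[[0.01,0,-0.4,0,-2,0,0],[0.01,0,-0.3,0,-1.5,0,0],[0,0,0,0,0,0,0]]]'>/dev/null ; python3 st.py; python3 -m pendant '[[[0,0,0,0,0,0,0]]]'>/dev/null ; python3 st.py
```

```text
t 16.27 rho 11.50cm phi 153.0 yaw -27.5 (phi-180-yaw 0.54) z 0.1107 Ftool [-0.71  1.29 -1.16] Mz -0.153 torque_on_axis -0.021 ori [-90.1   0.  -27.5] open 0.0218
t 16.35 rho 11.51cm phi 152.8 yaw -27.6 (phi-180-yaw 0.46) z 0.1107 Ftool [-0.88  1.06 -2.7 ] Mz -0.218 torque_on_axis 0.092 ori [-90.1   0.  -27.6] open 0.0218
```

```bash

python3 -m pendant '[[[0.01,0,-0.3,0,-1.5,0,0],[0,0,0,0,0,0,0]]]'>/dev/null ; python3 st.py; python3 -m pendant '[[[-0.5,0,0,0,0,0,0],[-0.8,0,0,0,0,0,0],[0,0,0,0,0,0,0]]]'>/dev/null ; python3 st.py
python3 -m pendant '[[[-1,0,0,0,0,0,0],[-1.5,0,0,0,0,0,0],[-1.5,0,0,0,0,0,0],[-1.5,0,0,0,0,0,0],[0,0,0,0,0,0,0]]]'>/dev/null ; python3 st.py; python3 togo.py "[.46,.10,.11]" -26
python3 cap.py s6 3; python3 phase.py s6 "[.5874,-.007,.1190]"
python3 - <<'E'
from h import *
import pickle
S=pickle.load(open("s6.pkl","rb"))
for n in S: cv2.imwrite(f"pics/s6_{n}.png",S[n]["image"][:,:,::-1])
E
```

```text
t 16.52 rho 11.48cm phi 154.1 yaw -26.0 (phi-180-yaw 0.15) z 0.1107 Ftool [-0.37  1.92 -0.96] Mz -0.093 torque_on_axis 0.017 ori [-90.   0. -26.] open 0.0219
t 16.77 rho 12.87cm phi 154.0 yaw -26.1 (phi-180-yaw 0.01) z 0.1109 Ftool [-0.08  0.82 -0.01] Mz -0.045 torque_on_axis -0.044 ori [-90.    0.  -26.1] open 0.0219
t 17.18 rho 18.49cm phi 154.1 yaw -26.0 (phi-180-yaw 0.09) z 0.1109 Ftool [-1.03  1.73 -0.72] Mz 0.017 torque_on_axis 0.149 ori [-90.   0. -26.] open 0.0215
to go cm [2.35 0.09 4.06] turn [-0.03  0.   -0.03]
joints [ 3.660e+01  3.600e+00 -3.840e+01 -1.000e-01 -4.800e+01 -1.525e+02] clock 17.18 F [-1.24 -0.19 -1.73] M [-0.075  0.12   0.017] pos [0.4211 0.0738 0.1109] ori [-8.997e+01  3.000e-02 -2.600e+01] open 0.0215
side [1.41421356 0.47140452 1.41421356]
top [3.55902608 2.94392029 1.69967317]
mid [(30, 124), (35, 124), (40, 128), (45, 132), (50, 131), (55, 125), (60, 119), (65, 117), (70, 118), (75, 121), (80, 122), (85, 121), (90, 124), (95, 136), (100, 142), (105, 142), (110, 138), (115, 129), (120, 122), (125, 119), (130, 118), (135, 118), (140, 121), (145, 128), (150, 132), (155, 131), (160, 126), (165, 121), (170, 118), (175, 116), (180, 117), (185, 119), (190, 121), (195, 123)][ WARN:0@0.380] global loadsave.cpp:1063 imwrite_ Unsupported depth image for selected encoder is fallbacked to CV_8U.
```

View pics/s6_side.png

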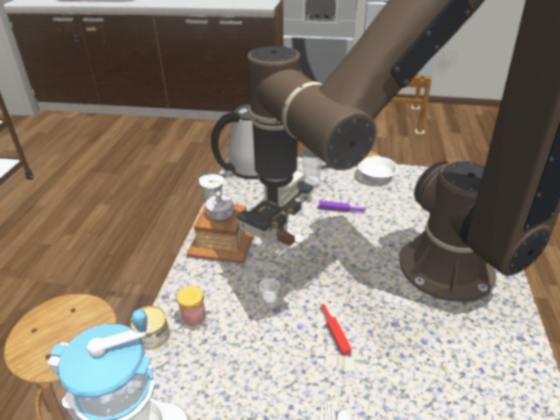

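View pics/s6_unw.png

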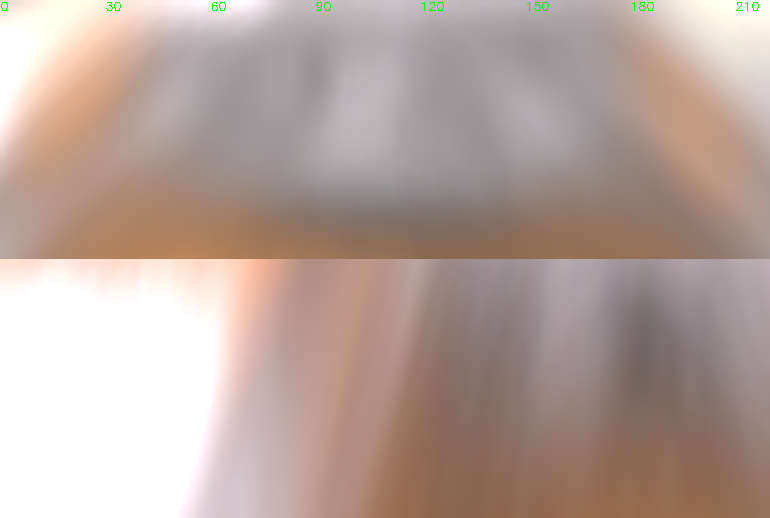

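The nut reads about 124 degrees turned in total, with the holes near 95–98 / 155, and the bar is out. I'll carry the bar back to its original clear spot to lay it down.

```bash

python3 -m pendant '[[[0,-2.5,0,0,0,0,0],[1.0,-2.5,-1.5,0,0,0,0],[2.2,0,-3.2,0,0,0,0],[2.2,0,-3.2,0,0,0,0],[2.3,0,-3.2,0,0,0,0],[2.3,0,-3.2,0,0,0,0],[2.3,0,-3.2,0,0,0,0],[2.2,0,-3.2,0,0,0,0],[1.5,0,-2.2,0,0,0,0],[1.0,0,-1.3,0,0,0,0],[0,0,0,0,0,0,0]]]'
python3 -m pendant '[[[0,0,0,0,-6.8,0,0],[0,0,0,0,-6.8,0,0],[0,0,0,0,-6.8,0,0],[0,0,0,0,-6.8,0,0],[0,0,0,0,-6.8,0,0],[0,0,0,0,-6.8,0,0],[0,0,0,0,-6.8,0,0],[0,0,0,0,-6.8,0,0],[0,0,0,0,-7,0,0],[0,0,0,0,0,0,0],[0,0,0,0,0,0,0]]]'
python3 togo.py "[.469,-.2193,.0035]" 35.6
```

```text
clock: 18.4
tool_pos: [0.4702, -0.2223, 0.1601]
orientation: [-90.1, 0.0, -26.2]
force: [-0.1, -0.1, -2.1]
opening: 0.0218
clock: 19.32
tool_pos: [0.4699, -0.2189, 0.1606]
orientation: [-90.0, 0.0, 35.1]
force: [-0.4, 0.1, -0.6]
opening: 0.0218
to go cm [-0.09 15.71  0.02] turn [-0.02 -0.46 -0.02]
joints [ -3.3   9.  -24.3  -0.  -56.8 -51.6] clock 19.32 F [-0.42  0.09 -0.58] M [0.041 0.042 0.018] pos [ 0.4699 -0.2189  0.1606] ori [-8.998e+01  2.000e-02  3.514e+01] open 0.0218
```

```bash

python3 -m pendant '[[[0,2,0,0,0,0,0],[0,3,0,0,0,0,0],[0,3,0,0,0,0,0],[0,3,0,0,0,0,0],[0,2,0,0,0,0,0],[0,1.2,0,0,0,0,0],[0,0.7,0,0,0,0,0],[0,0.2,0,0,0,0,0],[0,0,0,0,0,0,0],[0,0,0,0,0,0,0]]]'
python3 togo.py "[.469,-.2193,.0035]" 35.6
```

```text
clock: 20.15
tool_pos: [0.4706, -0.2191, 0.0106]
orientation: [-90.1, -0.1, 35.3]
force: [1.0, 0.5, -0.5]
opening: 0.0213
to go cm [-0.15  0.71  0.07] turn [ 0.05 -0.28  0.05]
joints [ -3.3  20.3 -33.6   0.  -36.1 -51.4] clock 20.15 F [ 0.97  0.52 -0.54] M [ 0.006  0.005 -0.006] pos [ 0.4706 -0.2191  0.0106] ori [-9.005e+01 -5.000e-02  3.532e+01] open 0.0213
```

```bash

python3 -m pendant '[[[0,0.2,0,0,0,0,0],[0,0.2,0,0,0,0,0],[0,0,0,0,0,0,0],[0,0,0,0,0,0,0]]]'
python3 -m pendant '[[[0,0.1,0,0,0,0,0],[0,0.1,0,0,0,0,0],[0,0,0,0,0,0,0],[0,0,0,0,0,0,0]]]'
python3 togo.py "[.469,-.2193,.003]" 35.6
```

```text
clock: 20.48
tool_pos: [0.47, -0.219, 0.0061]
orientation: [-90.0, -0.0, 35.4]
force: [0.7, -0.0, -0.8]
opening: 0.0216
clock: 20.82
tool_pos: [0.4698, -0.219, 0.0038]
orientation: [-90.0, 0.0, 35.4]
force: [0.6, 0.7, -0.6]
opening: 0.022
to go cm [-0.08  0.08  0.02] turn [-0.01 -0.23 -0.01]
joints [ -3.3  20.9 -33.9  -0.  -35.2 -51.4] clock 20.82 F [ 0.6   0.67 -0.63] M [ 0.041  0.016 -0.011] pos [ 0.4698 -0.219   0.0038] ori [-8.999e+01  1.000e-02  3.537e+01] open 0.022
```

```bash

python3 -m pendant '[[[0,0.08,0,0,0,0,0],[0,0,0,0,0,0,0],[0,0,0,0,0,0,0]]]'
python3 -m pendant '[[[0,0,0,0,0,0,0.3],[0,0,0,0,0,0,0.5],[0,0,0,0,0,0,0.6],[0,0,0,0,0,0,0.6],[0,0,0,0,0,0,0.6],[0,0,0,0,0,0,0.6]]]'
python3 togo.py "[.469,-.2193,.003]" 35.6
```

```text
clock: 21.07
tool_pos: [0.47, -0.219, 0.0031]
orientation: [-90.0, -0.0, 35.4]
force: [0.7, 0.1, -1.1]
opening: 0.0217
clock: 21.57
tool_pos: [0.4699, -0.219, 0.0031]
orientation: [-90.0, -0.0, 35.4]
force: [-0.2, -0.2, -0.1]
opening: 0.0511
to go cm [-0.09  0.01  0.03] turn [ 0.   -0.23  0.  ]
joints [ -3.3  21.  -34.    0.  -35.1 -51.4] clock 21.57 F [-0.21 -0.21 -0.12] M [ 0.079 -0.013  0.003] pos [ 0.4699 -0.219   0.0031] ori [-90.    -0.    35.37] open 0.0511
```

Released. I'll rise straight up, back toward the start along the path used before, then look.

```bash

python3 -m pendant '[[[0,-1,0,0,0,0,0.6],[0,-3,0,0,0,0,0.6],[0,-4,0,0,0,0,0.6],[0,-4,0,0,0,0,0.6],[0,-4,0,0,0,0,0.6],[0,-4,0,0,0,0,0.6],[0,-3,0,0,0,0,0.6],[0,0,0,0,0,0,0.6]]]'
python3 -m pendant '[[[-3,0,-1,0,0,0,0.6],[-4,0,-1,0,0,0,0.6],[-4,0,-1,0,0,0,0.6],[-4,0,-1,0,0,0,0.6],[-4,0,-1,0,0,0,0.6],[-4,0,-1,0,0,0,0.6],[-4,0,-1,0,0,0,0.6],[-4,0,-1,0,0,0,0.6],[-3,0,-1,0,0,0,0.6],[0,0,0,0,0,0,0.6]]]'
python3 cap.py s7 4
python3 fitbar.py s7 "[.469,-.219,.62]"; python3 fitnut.py s7;  python3 phase.py s7 "[.5874,-.007,.1195]"
python3 - <<'E'
from h import *
import pickle
S=pickle.load(open("s7.pkl","rb"))
a=cv2.resize(S["side"]["image"][140:360,150:380,::-1],None,fx=1.7,fy=1.7);b=cv2.resize(S["top"]["image"][100:320,130:360,::-1],None,fx=1.7,fy=1.7)
cv2.imwrite("pics/s7_c.png",np.clip(np.hstack([a,b]),0,255).astype(np.uint8))
for n in ("side","top"):
    s=snapshot(n)
    for t,z in (("jam_jar",.04),("shot_glass",.028),("tumbler",.06)):
        for d in silhouettes(s,t)[:1]:
            v,u=np.nonzero(d["mask"]); c=(u.mean(),v.mean()); print(n,t,round(d["confidence"],2),np.round(c,1),np.round(unproj(s,c,z),4))
E
```

```text
clock: 22.23
tool_pos: [0.4728, -0.22, 0.2413]
orientation: [-90.5, -0.4, 35.4]
force: [1.3, 0.4, 0.4]
opening: 0.0527
clock: 23.07
tool_pos: [0.2413, -0.4923, 0.2334]
orientation: [-90.0, 0.1, 35.1]
force: [0.2, -0.1, 0.1]
opening: 0.0529
side [0.8291562 0.5       0.5      ]
top [2.6925824  1.78535711 1.47901995]
('side', 'top') [ 0.5874 -0.0067  0.1341] -120.6263656616211
('side', 'top') [ 0.5874 -0.0068  0.1338] -120.61550903320312
('side', 'top') [ 0.5874 -0.0072  0.1337] -120.57758331298828
side 0.138 [ 0.5853961  -0.00186245] -43.92607116699219
top 0.138 [ 0.58701723 -0.00775528] -77.30929565429688
mid [(30, 126), (35, 125), (40, 128), (45, 133), (50, 133), (55, 128), (60, 122), (65, 121), (70, 129), (75, 145), (80, 154), (85, 146), (90, 136), (95, 145), (100, 161), (105, 175), (110, 178), (115, 166), (120, 151), (125, 148), (130, 147), (135, 153), (140, 169), (145, 178), (150, 178), (155, 173), (160, 168), (165, 163), (170, 163), (175, 164), (180, 162), (185, 158), (190, 153), (195, 150)]
side jam_jar 0.61 [191.8 306.3] [0.5854 0.2577 0.04  ]
side shot_glass 0.58 [269.9 292.2] [0.4232 0.178  0.028 ]
side tumbler 0.92 [312.3 166.9] [ 0.3802 -0.3324  0.06  ]
top jam_jar 0.72 [155.2 157. ] [0.5854 0.266  0.04  ]
top shot_glass 0.71 [185.8 214.8] [0.4295 0.1859 0.028 ]
top tumbler 0.72 [381.8 220.5] [ 0.3955 -0.3217  0.06  ]Traceback (most recent call last):
  File "fitbar.py", line 30, in <module>
    t=np.where(t>.25,t,0.03); cc=cv2.connectedComponentsWithStats((t>.25).astype(np.uint8)); k=[i for i in range(1,cc[0]) if 150<cc[2][i,4]]; k=sorted(k,key=lambda i:np.hypot(*(cc[3][i]-[38,30])))[0]; t=np.where(cv2.dilate((cc[1]==k).astype(np.uint8),np.ones((3,3)))>0,t,.0)
                                                                                                                                                ~~~~~~~~~~~~~~~~~~~~~~~~~~~~~~~~~~~~~~~~~~~~~~~~~~~~^^^
IndexError: list index out of range
```

View pics/s7_c.png

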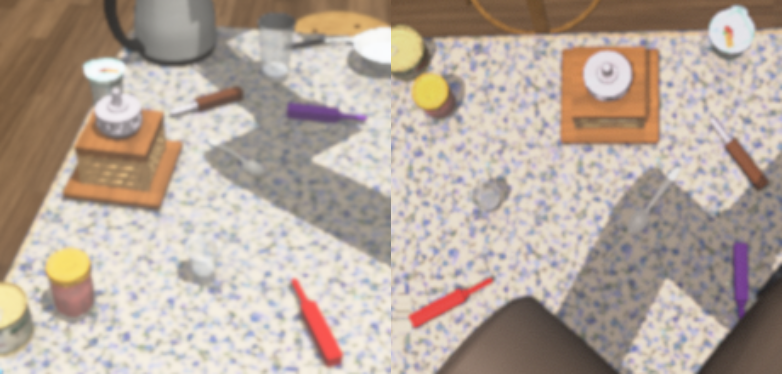

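View pics/s7_unw.png

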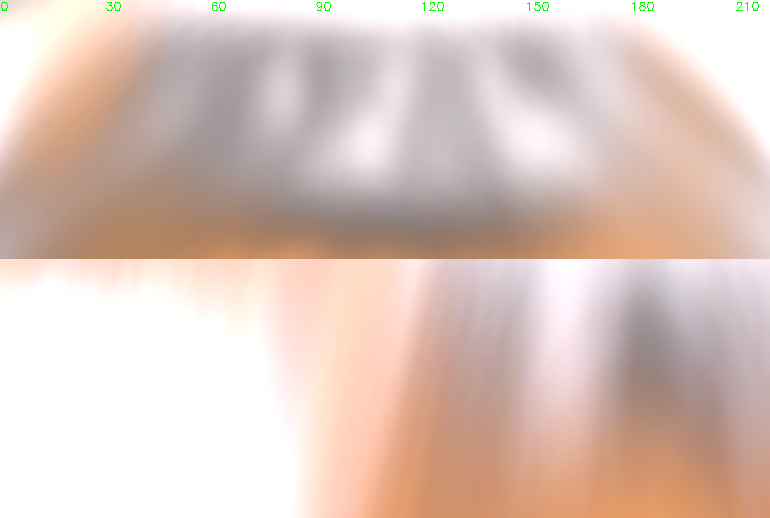

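View pics/s7_nutfit.png

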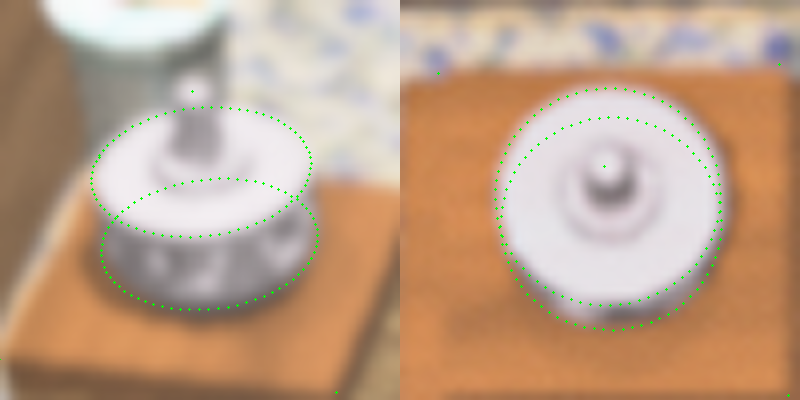

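The nut sank 3.7 mm, about 125–130° of turn, and the bar lies flat where it first lay. The bystanders are unchanged in the side view. The tumbler's 4 px shift in the top view is probably the arm now covering part of it. Handing in.

```bash
python3 -c "
from plant import ctrl
print(ctrl.get_obs()['clock']); print(ctrl.close_job())"
```

```text
23.8667
the job is handed in; nothing more can be done
None
```

I tightened the nut to about 0.35 N m with the bar, using two holes in turn, then laid the bar flat on the table at its original spot, clear of the press. The job was handed in at 23.9 s.

- **Tightening:** The first swing was about 62° in one hole. I then drew the rod out and swung about 74° in the next hole. The washer met the board near 0.26 turn, within the stated range. I stopped at 0.35–0.36 N m (10–11 N felt), going by both the torque trend and the angle turned after contact. Single torque readings scatter by about 0.05 N m, and the last one was 0.41.
- **Last checks:** The nut sits about 3.7 mm lower, and its holes show about 125° of turn in total, so the two agree. In the pictures the bar lies flat in its old place. The jam jar, shot glass and tumbler are unmoved in the side view.
- **Failed or disagreeing checks:** The automatic fit of the bar's final pose failed, so I judged it by eye. In the top view the tumbler's outline moved about 4 px. I put that down to the arm covering part of it and did not look closer.

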